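# Lock a tube block into the tilted brazing nest

### The arm

A 7-joint arm with a two-finger parallel gripper is mounted at the origin on the work surface. World frame = base frame: x ahead of the robot, y to its left, z up, the work surface at z = 0. Lengths are in m, angles in rad, forces in N, time in s.
With the tool pointing down it reaches from about 0.4 to 0.875 m from the base axis. Payload 19.3 kg.
Tool frame: the origin (TCP) lies on the centre line of the jaws, within the pads' length; the fingertips stand 14 mm ahead of it and the grasp point (between the pads) lies 5 mm behind it; z points along the fingers, y is the line along which they close (so a half turn about z gives the same grasp; the last joint's range is limited). The gripper opens to 85 mm and grips with 20 to 120 N. Pads are 22 mm wide; open, the fingers measure 114 mm over their backs; the gripper's body (76 mm by 85 mm) begins 54 mm behind the grasp point. The pads swing forward as they close: fully open they stand 13 mm farther back than shut.
Start: joints at [1.208, 0.521, -0.036, 1.599, 0.021, 1.021, -0.113], TCP at [0.18, -0.598, 0.223] pointing down, gripper open.
Joint ranges: [-2.91, 2.91], [-0.3, 2.13], [-1.5, 1.42], [0.17, 2.43], [-1.26, 4.41], [0.16, 1.93], [-2.52, 2.52]. Speed limits (rad/s): [1.89, 1.89, 2.39, 2.39, 3.01, 3.01, 3.01].

### API

Orientations are given as [roll, pitch, yaw] about the fixed x, y, z axes, in that order (R = Rz(yaw) Ry(pitch) Rx(roll)).
In Python, from workcell import bot, grab_frame, regions_of gives the robot as it stands. The module is installed in compiled form; this text tells all that it offers.
- The arm moves only by the tool play_rows, never from a script. Its argument "plan" is a list of rows, each a list of 3 entries, a list of its own where there are three numbers: the shift along the tool's x, y, z in units of 2.5 cm (1.0 is 2.5 cm), then the turn, a rotation vector about the tool's x, y, z in units of 0.15 rad (1.0 is 0.15 rad), then the closure, from -1 (fully open) to 1 (shut). In form: [[[tx, ty, tz], [rx, ry, rz], jaw], ...]. A call has 1 to 20 rows; each row shifts and turns the commanded pose from where the row before left it, along the tool's axes as they then stand; what a row does not reach is not made up. A row lasts 1/8 s, in which the tool goes at most 62.5 mm and 10.7 degrees, less where a joint would pass 70% of its speed; a pose out of reach is approached as far as the arm can. A call with a number of a shift or a turn outside -1 to 1 is refused whole. A call with a gripper value outside its range is refused whole. The fingers move at their own pace and stop on an object; "newtons" is the grip in N (left out, the last holds). Time passes only in rows, so rows that do not move let the fingers close. It gives the time, the measured TCP pose, the force, the opening and the grip force at its end, in the units of the state.
- bot.observe(): the state, without advancing time (a new reading comes with each control period).
- grab_frame(name): name is "scene" or "side" or "wrist"; returns a dict with "pixels" (384x512x3 uint8, red, green, blue), "depth" (384x512 float32, m along the optical axis (not along the pixel's ray), 0 where there is no reading), "camera_matrix" (3x3 intrinsics, pixels), "R" (3x3) and "t" (3): a world point X has camera coordinates R X + t. Camera axes: x right, y down, z forward; pixel columns grow to the right and rows downward; lengths in m; the calibration is good to about 2 mm. The wrist camera is an equidistant fisheye: a pixel r from the principal point sees the ray r / f radians off the axis. A picture is of the moment at which its call begins.
- bot.job_done(): hands the job in; it is judged then, once.
Trained networks look in the newest picture that a camera, given by its name, has taken for a name from the list of things; names that differ only in an ending like _2 or _b are one class to them, and where a whole thing is asked for, a point or a joint stands for the part that bears it (a point fixed in the world has none). Each returns a list of dicts, best first, with "p" (0 to 1); they miss things now and then, are a little off and sometimes report something else, mostly with a low value. They report only what shows in the picture. A call takes as long as a camera call. They do not tell look-alikes from the thing itself.
- regions_of(thing, camera): "mask" (384x512 bool, what is visible of it) and "box" ([left, top, right, bottom] in pixels, round what is visible of it).
The state is a dict: "clock": time; "qpos": joint angles; "qd": joint speeds; "joint_efforts": joint torques, N m; "position": TCP position; "tool_rot": TCP orientation; "force": force on the tool from outside, world axes, zero at the start; "moment": the same for the moment, N m; "grip_width": finger opening in m; "finger_force": force on a finger pad.
Only numpy, scipy, OpenCV 4.12 (cv2) and the standard library are available. Lean on these libraries where they do the work, as an engineer would, in place of code of your own. Each camera call takes 0.05 s, during which the arm holds its last target. There are 200 camera calls.

### The job

Of the two tube-clamp blocks, take the one that stands on the green mat, set it upright into the pocket of the tilted blue nest and press it fully home on the pocket floor, against the spring pad that grips it, pushing firmly because the nest itself gives on springs. Only then swing the red lever fully shut over it. Leave the block on the red mat and the other bench things where they are.

Things in the scene. Friction and masses are not known exactly. Their poses are not given: they have to be found in the camera images.
- block_silver: Silver aluminium tube-clamp block, a box 40 mm (its x) by 100 mm (its y) by 60 mm high (its z), 0.24 to 0.44 kg, a round black bore mark on each 40 x 60 mm end face, the same after a half turn about z. Origin: centre of its underside. It stands upright on one of the two mats, long side within 0.5 rad of world y.
- block_brass: Brass-coloured tube-clamp block, a box 40 mm (its x) by 100 mm (its y) by 60 mm high (its z), 0.24 to 0.44 kg, a round black bore mark on each 40 x 60 mm end face, the same after a half turn about z. Origin: centre of its underside. It stands upright on one of the two mats, long side within 0.5 rad of world y.
- mat_green: Green fixed mat, 100 mm (x) by 150 mm (y), 4 mm thick; origin at the centre of its underside, on the bench. The block standing on it is the checked one, to be loaded; which block that is changes.
- mat_red: Red fixed mat, same size as the green one. The block standing on it is rejected and must stay.
- cradle: Blue nest with a pocket, tilted 0.40 rad towards the robot. It gives on springs along its own -z, up to 12 mm (4 N to start, 9 N at the hard stop), and comes back. Origin: centre of the pocket floor, 48 mm above the bench at rest. z: out of the pocket, up and towards the robot; y: along it, level; x: across it, away from the robot.
- pocket_mouth (a point): Centre of the pocket's mouth at cradle z = 27 mm. The pocket is 43 mm (cradle x) by 103 mm (y) with straight walls up to z = 20 mm; above them yellow lips flare out by 3 mm a side up to z = 27 mm. Nest outside: 68 by 130 mm. The block's z and y go along the cradle's z and y (either way round); seated, its top is at cradle z = 60 mm.
- spring_pad (a point): Brass spring pad with a sloping face in the pocket's -y end wall; this point is its tip, about 5 mm inside the wall, cradle z = 6 mm. It yields towards -y and presses the block to the +y wall with about 7 N, so the block sticks above the floor under its own weight: it takes up to 16 N along cradle -z, and the nest sinks meanwhile. About 20 N, felt as a hard stop, seats it surely.
- lever (a joint): Angle a of the red lever (rad), turning about cradle z. 0: shut at its stop, across the block's top, along cradle -y; 1.57: open, pointing to cradle -x; stop at 2.1; starts at 1.5 to 2.0. Handle at cradle x = -110 sin a, y = 85 - 110 cos a (mm). Stays where left; about 2 N at the handle moves it. Bar 18 mm wide, z = 62.5 to 74.5 mm: passes 2.5 mm over a block fully home, jams on a higher one.
- lever_handle (a point): Point on the lever's upright black handle, a round post of 15 mm diameter parallel to the cradle's z, from z = 74.5 to 114.5 mm; this point is on its axis at cradle z = 93.5 mm.
- lever_hinge (a point): Point on the lever's turning axis at cradle z = 93.5 mm, x = 0, y = 85 mm. Below it stand the hub and post, 16 mm in radius, up to z = 84.5 mm.
- flux_jar: Amber jar with black cap, 60 mm across, 80 mm high, origin at the centre of its underside. Leave alone.
- bowl: Terracotta bowl, 110 mm across, 45 mm high, origin at the centre of its underside. Leave alone.
- hammer: Hammer lying on the bench left of the nest, about 260 mm long along its x, origin near its middle on the bench. Leave alone.
Mind the look-alikes: they are no part of the job. There is more than one size of the block_brass; the one meant has the size given above. Of the things that look like the block_silver, take the one that is nearest to the robot's base at the start.

How it is judged:
On the way:
1. the block from the green mat is fully home in the pocket while the lever is still open (angle above 0.9 rad) (((x of block_silver in the frame of cradle between -0.003 and 0.003 m and y of block_silver in the frame of cradle between -0.003 and 0.003 m and z of block_silver in the frame of cradle between -0.0022 and 0.0022 m and angle between the z axis of block_silver and the z axis of cradle, either way round below 0.06 rad and horizontal distance between block_brass and mat_red below 0.05 m and distance of block_brass from where it was at the start of the episode below 0.02 m) or (x of block_brass in the frame of cradle between -0.003 and 0.003 m and y of block_brass in the frame of cradle between -0.003 and 0.003 m and z of block_brass in the frame of cradle between -0.0022 and 0.0022 m and angle between the z axis of block_brass and the z axis of cradle, either way round below 0.06 rad and horizontal distance between block_silver and mat_red below 0.05 m and distance of block_silver from where it was at the start of the episode below 0.02 m)) and value of joint lever above 0.9 rad), for 0.2 s.
At the end, for the whole second after the job is handed in: The block that stood on the green mat is at rest in the pocket, fully home (underside within 2.2 mm of the pocket floor, centred within 3 mm, upright in the pocket within 0.06 rad), the lever is shut (angle below 0.08 rad), and the other block still stands on the red mat within 20 mm of its start (((x of block_silver in the frame of cradle between -0.003 and 0.003 m and y of block_silver in the frame of cradle between -0.003 and 0.003 m and z of block_silver in the frame of cradle between -0.0022 and 0.0022 m and angle between the z axis of block_silver and the z axis of cradle, either way round below 0.06 rad and horizontal distance between block_brass and mat_red below 0.05 m and distance of block_brass from where it was at the start of the episode below 0.02 m) or (x of block_brass in the frame of cradle between -0.003 and 0.003 m and y of block_brass in the frame of cradle between -0.003 and 0.003 m and z of block_brass in the frame of cradle between -0.0022 and 0.0022 m and angle between the z axis of block_brass and the z axis of cradle, either way round below 0.06 rad and horizontal distance between block_silver and mat_red below 0.05 m and distance of block_silver from where it was at the start of the episode below 0.02 m)) and value of joint lever below 0.08 rad and linear speed of each of block_silver, block_brass below 0.02 m/s); the robot touches nothing.
It fails at once if the block on the red mat is moved by more than 20 mm ((distance of block_silver from where it was at the start of the episode above 0.02 m and horizontal distance between block_brass and mat_green below 0.05 m and distance of block_brass from where it was at the start of the episode below 0.02 m) or (distance of block_brass from where it was at the start of the episode above 0.02 m and horizontal distance between block_silver and mat_green below 0.05 m and distance of block_silver from where it was at the start of the episode below 0.02 m)).
It fails at once if the jar, bowl or hammer is moved by more than 30 mm (distance of any of flux_jar, bowl, hammer from where it was at the start of the episode above 0.03 m).
It also fails if it takes over 58 s, if anything falls off the work surface, if the arm or the gripper's body presses on something with over 40 N, if the wrist force passes 120 N, or if a joint passes its speed limit or range.

## Working session

There is one attempt and no reset: what is moved stays moved. The work goes in short steps, Python scripts to look and compute and a tool call to move; the robot and the scene stay as the last step left them, time stands still between calls to the robot, and variables do not carry over. Pictures are saved under pics/ and viewed, at most 12 in all, crops included, and the job is handed in when it is done.

Besides the shell and the picture viewer there is one more tool, called after "Emit:" as name(argument=value, ...) on one line, values as JSON. play_rows: Moves the arm, as the interface text tells. Its arguments: {"type":"object","properties":{"plan":{"type":"array"},"newtons":{"type":"number"}},"required":["plan"]}

```bash
mkdir -p pics; cat > h.py <<'E'
import numpy as np, cv2
from workcell import bot, grab_frame, regions_of
def cloud(f):
    K=f["camera_matrix"];d=f["depth"];v,u=np.mgrid[:384,:512]
    P=np.stack([(u-K[0,2])/K[0,0]*d,(v-K[1,2])/K[1,1]*d,d],-1)
    return (P-f["t"])@f["R"]   # R^T (P-t)
def save(f,n): cv2.imwrite(f"pics/{n}.png",f["pixels"][...,::-1])
E
python3 - <<'E'
from h import *
ims=[]
for c in("scene","side"):
    f=grab_frame(c);ims.append(f["pixels"]);np.savez(f"{c}.npz",**f)
    C=cloud(f);print(c,"cam pos",-f["R"].T@f["t"])
    for t in("block_silver","block_brass","mat_green","mat_red","cradle","lever_handle","flux_jar","bowl","hammer"):
        for r in regions_of(t,c):
            m=r["mask"]&(f["depth"]>0)
            if m.sum()>5: print(t,round(r["p"],2),np.array(r["box"]).astype(int),m.sum(),np.round(np.median(C[m],0),3))
s=bot.observe();print(s)
im=np.vstack(ims)
cv2.imwrite("pics/a.png",ims[0][...,::-1]);cv2.imwrite("pics/b.png",ims[1][...,::-1])
E
```

```text
scene cam pos [ 1.23415247 -0.3396516   1.04453528]
block_silver 0.79 [ 88 194 110 235] 615 [ 0.42  -0.519  0.062]
block_silver 0.71 [212 187 271 226] 657 [ 0.515 -0.159  0.007]
block_silver 0.55 [148 200 193 233] 917 [ 0.495 -0.336  0.063]
block_brass 0.68 [193 154 203 183] 327 [ 0.335 -0.219  0.046]
block_brass 0.57 [220 185 260 212] 796 [ 0.508 -0.132  0.063]
mat_green 0.58 [211 190 270 226] 590 [ 0.514 -0.169  0.007]
mat_red 0.85 [146 199 207 241] 816 [ 0.505 -0.304  0.007]
cradle 0.66 [304 127 369 198] 1403 [0.555 0.159 0.072]
lever_handle 0.78 [352 130 363 163] 201 [0.506 0.226 0.112]
flux_jar 0.76 [286 232 309 266] 650 [ 0.722 -0.054  0.069]
bowl 0.84 [214 254 260 295] 1355 [ 0.715 -0.215  0.023]
hammer 0.85 [337 110 407 162] 650 [0.386 0.353 0.026]
side cam pos [0.33593837 1.15797003 1.10140293]
block_silver 0.79 [285 143 313 162] 469 [ 0.411 -0.501  0.038]
block_silver 0.59 [272 164 286 191] 343 [ 0.476 -0.299  0.055]
block_brass 0.74 [261 192 282 226] 459 [ 0.491 -0.104  0.058]
block_brass 0.7 [308 189 334 213] 307 [ 0.32  -0.206  0.033]
block_brass 0.54 [197 179 226 199] 5
[... 589 characters left out ...]
3]
{'clock': 1.0, 'qpos': array([ 1.20779814,  0.52135349, -0.03631715,  1.59950153,  0.02121482,
        1.02108157, -0.11281035]), 'qd': array([ 0.00073524, -0.00078259,  0.0008698 , -0.00124143, -0.00103917,
       -0.00056338, -0.00067843]), 'joint_efforts': array([ 1.68275579e-03, -9.26831675e+01,  1.98000737e+00, -3.70246804e+01,
        1.82464393e-02,  1.85918034e-03,  7.38414087e-05]), 'position': array([ 0.1803787 , -0.59840652,  0.22271904]), 'tool_rot': array([ 3.14155131e+00, -1.77700416e-07,  2.92767548e-01]), 'force': array([ 0.16821883,  0.38096498, -0.13124832]), 'moment': array([ 0.00108057, -0.03050663, -0.04657916]), 'finger_force': 0.0, 'grip_width': 0.08568429316220126}
```

View pics/a.png

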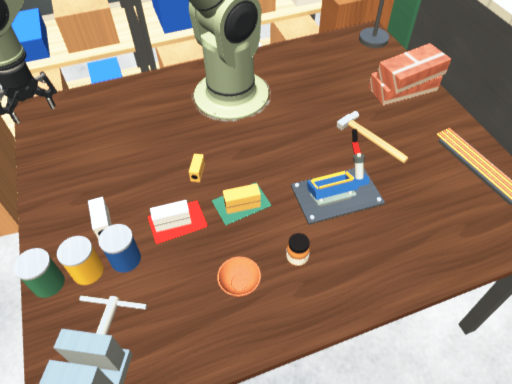

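View pics/b.png

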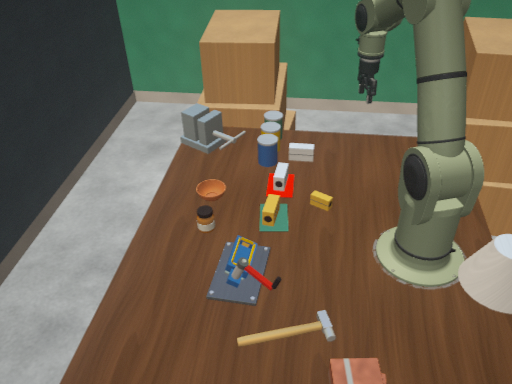

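The brass block (scene px 240,198) stands on the green mat and the silver one (170,215) on the red mat. The nest is at (335,183) with its lever open towards the robot. The small brass block at (196,168) and the white block at (98,215) are look-alikes. Next I measure.

```bash
cat > m.py <<'E'
from h import *
def rect(P):
    (c,s,a)=cv2.minAreaRect((P[:,:2]*1000).astype(np.float32)); return np.round(c,1),np.round(s,1),round(a,1)
if __name__=="__main__":
  A=[]
  for c in("scene","side"):
    f=dict(np.load(c+".npz"));C=cloud(f);ok=f["depth"]>0
    for n,x,y in(("brass",.505,-.135),("silver",.49,-.335)):
        m=ok&(abs(C[...,0]-x)<.08)&(abs(C[...,1]-y)<.08)&(C[...,2]>.05)&(C[...,2]<.08)
        z=np.median(C[m][:,2]);m&=abs(C[...,2]-z)<.006
        print(c,n,m.sum(),round(z,4),rect(C[m]))
    hsv=cv2.cvtColor(f["pixels"],cv2.COLOR_RGB2HSV)
    R=ok&(abs(C[...,0]-.53)<.15)&(abs(C[...,1]-.18)<.12)&(C[...,2]>.03)
    H,S,V=hsv[...,0],hsv[...,1],hsv[...,2]
    for n,m in(("yellow",R&(H>18)&(H<35)&(S>120)),("red",R&((H<8)|(H>172))&(S>150)),("blue",R&(H>95)&(H<125)&(S>120)),("black",R&(V<45))):
        P=C[m]
        if len(P)<5: print(n,len(P));continue
        print(c,n,len(P),"med",np.round(np.median(P,0),3),"min",np.round(P.min(0),3),"max",np.round(P.max(0),3))
        if n=="yellow":
            print(rect(P)); A.append(P); q=P-P.mean(0);w=np.linalg.svd(q)[2] if 0 else np.linalg.svd(q,full_matrices=False)[2];print("mean",P.mean(0),"normal",w[2],"long",w[0])
    v0,v1,u0,u1=(115,205,285,385) if c=="scene" else (225,300,205,305)
    cv2.imwrite(f"pics/z{c}.png",cv2.resize(f["pixels"][v0:v1,u0:u1,::-1],None,fx=6,fy=6,interpolation=cv2.INTER_CUBIC))
E
python3 m.py
```

```text
scene brass 440 0.0664 (array([ 493.3, -129.7]), array([100.1,  45.1]), 82.1)
scene silver 486 0.0665 (array([ 479.7, -334.5]), array([99.8, 45.9]), 85.6)
scene yellow 177 med [0.534 0.135 0.069] min [0.518 0.07  0.059] max [0.575 0.184 0.091]
(array([546.3, 127.4]), array([114.3,  54.7]), 87.5)
mean [0.54435521 0.132352   0.07235916] normal [ 0.39572177 -0.02856001 -0.91792625] long [0.09827139 0.99509431 0.01140421]
scene red 79 med [0.477 0.238 0.095] min [0.441 0.216 0.079] max [0.51  0.263 0.112]
scene blue 663 med [0.579 0.129 0.064] min [0.517 0.061 0.035] max [0.594 0.236 0.086]
scene black 38 med [0.436 0.255 0.101] min [0.427 0.25  0.084] max [0.446 0.262 0.121]
side brass 237 0.0632 (array([ 492.3, -126.9]), array([106.1,  41.8]), 83.4)
side silver 173 0.063 (array([ 478.3, -330.1]), array([109.3,  40.1]), 86.1)
side yellow 145 med [0.547 0.097 0.067] min [0.515 0.063 0.048] max [0.571 0.222 0.118]
(array([544. , 142.5]), array([ 55.5, 158.8]), 0.9)
mean [0.54494095 0.11153838 0.06962211] normal [ 0.36148573  0.11141353 -0.92569709] long [-0.09279076 -0.98360717 -0.15461827]
side red 216 med [0.48  0.244 0.093] min [0.44  0.217 0.067] max [0.524 0.269 0.114]
side blue 441 med [0.562 0.153 0.052] min [0.513 0.065 0.031] max [0.587 0.242 0.126]
side black 36 med [0.431 0.267 0.095] min [0.421 0.262 0.08 ] max [0.441 0.271 0.115]
```

View pics/zscene.png

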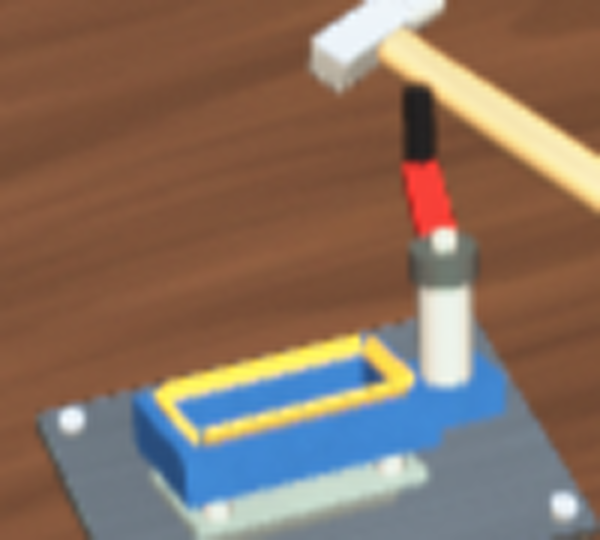

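The crop shows the pocket rim (yellow) from about (160,390) to (410,375), with the hub at (445,260) and the handle at (418,120), so the lever is open. I'll move to a hover between block and nest for a wrist look.

```bash
cat > plan.py <<'E'
import numpy as np, json
from scipy.spatial.transform import Rotation as Ro
from workcell import bot
def rpy(R): return Ro.from_matrix(R).as_euler('xyz')
def toR(e): return Ro.from_euler('xyz',e).as_matrix()
def plan(p1,R1,jaw,p0=None,R0=None,vmax=.025,wmax=.15,nmin=1,show=True):
    s=bot.observe()
    if p0 is None: p0=s["position"];R0=toR(s["tool_rot"])
    p,R=np.array(p0,float),np.array(R0)
    d=np.array(p1)-p; rv=Ro.from_matrix(R.T@R1).as_rotvec()
    n=max(nmin,int(np.ceil(np.linalg.norm(d)/vmax-1e-6)),int(np.ceil(np.linalg.norm(rv)/wmax-1e-6)))
    rows=[]
    for i in range(n):
        k=n-i
        t=np.round(R.T@(np.array(p1)-p)/k/.025,2); r=np.round(Ro.from_matrix(R.T@R1).as_rotvec()/k/.15,2)
        t=np.clip(t,-1,1)+0.;r=np.clip(r,-1,1)+0.
        p=p+R@t*.025; R=R@Ro.from_rotvec(r*.15).as_matrix()
        rows.append([t.tolist(),r.tolist(),jaw])
    if show: print(n,json.dumps(rows).replace(" ",""))
    return p,R
def show():
    s=bot.observe();print({k:np.round(s[k],4).tolist() for k in("clock","position","tool_rot","force","grip_width","finger_force","qpos")})
E
python3 - <<'E'
from plan import *
plan([.5,.0,.33],toR([np.pi,0,np.radians(82.5)]),-1)
E
```

```text
28 [[[0.68,-0.69,-0.15],[0.0,0.0,-0.27],-1],[[0.71,-0.66,-0.15],[0.0,0.0,-0.27],-1],[[0.74,-0.63,-0.15],[0.0,0.0,-0.27],-1],[[0.76,-0.6,-0.15],[0.0,0.0,-0.27],-1],[[0.79,-0.57,-0.15],[0.0,0.0,-0.27],-1],[[0.81,-0.53,-0.15],[0.0,0.0,-0.27],-1],[[0.83,-0.5,-0.15],[0.0,0.0,-0.27],-1],[[0.85,-0.47,-0.15],[0.0,0.0,-0.27],-1],[[0.87,-0.43,-0.15],[0.0,0.0,-0.27],-1],[[0.88,-0.4,-0.15],[0.0,0.0,-0.27],-1],[[0.9,-0.36,-0.16],[0.0,0.0,-0.27],-1],[[0.91,-0.32,-0.15],[0.0,0.0,-0.28],-1],[[0.93,-0.29,-0.16],[0.0,0.0,-0.27],-1],[[0.94,-0.25,-0.15],[0.0,0.0,-0.28],-1],[[0.95,-0.21,-0.16],[0.0,0.0,-0.27],-1],[[0.95,-0.17,-0.15],[0.0,0.0,-0.28],-1],[[0.96,-0.13,-0.16],[0.0,0.0,-0.27],-1],[[0.96,-0.09,-0.15],[0.0,0.0,-0.28],-1],[[0.97,-0.05,-0.16],[0.0,0.0,-0.27],-1],[[0.97,-0.01,-0.15],[0.0,0.0,-0.28],-1],[[0.97,0.03,-0.16],[0.0,0.0,-0.27],-1],[[0.97,0.07,-0.15],[0.0,0.0,-0.28],-1],[[0.96,0.11,-0.16],[0.0,0.0,-0.27],-1],[[0.96,0.15,-0.15],[0.0,0.0,-0.28],-1],[[0.95,0.18,-0.16],[0.0,0.0,-0.27],-1],[[0.94,0.22,-0.15],[0.0,0.0,-0.28],-1],[[0.93,0.27,-0.16],[0.0,0.0,-0.27],-1],[[0.92,0.3,-0.15],[0.0,0.0,-0.28],-1]]
```

Emit:
play_rows(plan=[[[0.68,-0.69,-0.15],[0,0,-0.27],-1],[[0.71,-0.66,-0.15],[0,0,-0.27],-1],[[0.74,-0.63,-0.15],[0,0,-0.27],-1],[[0.76,-0.6,-0.15],[0,0,-0.27],-1],[[0.79,-0.57,-0.15],[0,0,-0.27],-1],[[0.81,-0.53,-0.15],[0,0,-0.27],-1],[[0.83,-0.5,-0.15],[0,0,-0.27],-1],[[0.85,-0.47,-0.15],[0,0,-0.27],-1],[[0.87,-0.43,-0.15],[0,0,-0.27],-1],[[0.88,-0.4,-0.15],[0,0,-0.27],-1],[[0.9,-0.36,-0.16],[0,0,-0.27],-1],[[0.91,-0.32,-0.15],[0,0,-0.28],-1],[[0.93,-0.29,-0.16],[0,0,-0.27],-1],[[0.94,-0.25,-0.15],[0,0,-0.28],-1],[[0.95,-0.21,-0.16],[0,0,-0.27],-1],[[0.95,-0.17,-0.15],[0,0,-0.28],-1],[[0.96,-0.13,-0.16],[0,0,-0.27],-1],[[0.96,-0.09,-0.15],[0,0,-0.28],-1],[[0.97,-0.05,-0.16],[0,0,-0.27],-1],[[0.97,-0.01,-0.15],[0,0,-0.28],-1]])

```text
clock: 3.5
position: [0.4097, -0.1694, 0.2992]
tool_rot: [3.142, -0.0, 1.113]
force: [-0.5, -0.3, -0.5]
grip_width: 0.0854
finger_force: 0.0
```

Emit:
play_rows(plan=[[[0.97,0.03,-0.16],[0,0,-0.27],-1],[[0.97,0.07,-0.15],[0,0,-0.28],-1],[[0.96,0.11,-0.16],[0,0,-0.27],-1],[[0.96,0.15,-0.15],[0,0,-0.28],-1],[[0.95,0.18,-0.16],[0,0,-0.27],-1],[[0.94,0.22,-0.15],[0,0,-0.28],-1],[[0.93,0.27,-0.16],[0,0,-0.27],-1],[[0.92,0.3,-0.15],[0,0,-0.28],-1],[[0,0,0],[0,0,0],-1]])

```text
clock: 4.62
position: [0.5009, 0.0022, 0.3301]
tool_rot: [3.142, -0.001, 1.444]
force: [-0.4, -0.3, 0.8]
grip_width: 0.0855
finger_force: 0.0
```

```bash
cat > w.py <<'E'
from h import *
def wcloud(f):
    K=f["camera_matrix"];d=f["depth"];v,u=np.mgrid[:384,:512]
    x=(u-K[0,2])/K[0,0];y=(v-K[1,2])/K[1,1];r=np.hypot(x,y)+1e-9
    t=np.tan(np.minimum(r,1.5))/r
    P=np.stack([x*t*d,y*t*d,d],-1); return (P-f["t"])@f["R"]
E
python3 - <<'E'
from w import *; from plan import show; from m import rect
show()
f=grab_frame("wrist");np.savez("w1.npz",**f);save(f,"w1");print(f["camera_matrix"],-f["R"].T@f["t"],f["R"])
C=wcloud(f);ok=f["depth"]>0
H,S,V=np.moveaxis(cv2.cvtColor(f["pixels"],cv2.COLOR_RGB2HSV),-1,0)
for n,x,y in(("brass",.493,-.13),):
    m=ok&(abs(C[...,0]-x)<.08)&(abs(C[...,1]-y)<.08)&(C[...,2]>.05)&(C[...,2]<.08)
    print(m.sum())
    if m.sum()>10:
        z=np.median(C[m][:,2]);m&=abs(C[...,2]-z)<.005;print(m.sum(),z,rect(C[m]))
R=ok&(abs(C[...,0]-.54)<.1)&(abs(C[...,1]-.13)<.1)&(C[...,2]>.03)
m=R&(H>18)&(H<35)&(S>120);P=C[m];print(len(P))
if len(P)>10:
    w=np.linalg.svd(P-P.mean(0),full_matrices=False)[2];print(P.mean(0),w,rect(P))
E
```

```text
{'clock': 4.625, 'position': [0.5009, 0.0022, 0.3301], 'tool_rot': [3.1415, -0.0009, 1.4443], 'force': [-0.391, -0.3093, 0.7683], 'grip_width': 0.0855, 'finger_force': 0.0, 'qpos': [0.3715, 0.2594, -0.6068, 1.7515, 0.158, 1.1795, -0.4066]}
[[297.31863964   0.         256.95418637]
 [  0.         297.31863964 188.91875918]
 [  0.           0.           1.        ]] [0.50981276 0.07522141 0.48057792] [[ 9.92070792e-01 -1.25677101e-01 -9.00492086e-04]
 [-1.20158886e-01 -9.50562752e-01  2.86342970e-01]
 [-3.68427287e-02 -2.83964295e-01 -9.58126762e-01]]
1548
1504 0.06320381027902192 (array([ 492.3, -127.7]), array([102.3,  39.5]), 84.1)
828
[0.54257578 0.13119517 0.06834537] [[-0.05554305 -0.99845417 -0.00205681]
 [-0.91026059  0.05148322 -0.41082251]
 [ 0.41029334 -0.02094611 -0.91171302]] (array([546.4, 129.9]), array([114.9,  50.9]), 86.8)
```

View pics/w1.png

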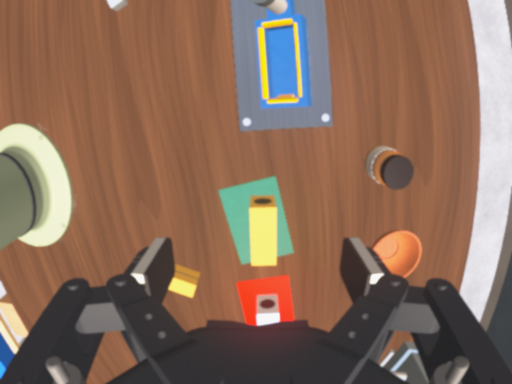

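The wrist view shows the brass block at (263,230) on green, the pocket with its yellow rim at (280,60), and the pad at its near (-y) end. I'll take a closer look at the nest before grasping.

Emit:
play_rows(plan=[[[0.9,0.2,0.7],[0,0,0],-1],[[0.9,0.2,0.7],[0,0,0],-1],[[0.6,0.2,0.7],[0,0,0],-1],[[0,0.2,0.7],[0,0,0],-1],[[0,0.2,0.7],[0,0,0],-1],[[0,0,0.7],[0,0,0],-1],[[0,0,0],[0,0,0],-1],[[0,0,0],[0,0,0],-1]])

```text
clock: 5.68
position: [0.5328, 0.0562, 0.2254]
tool_rot: [3.141, -0.0, 1.44]
force: [0.3, -0.3, 1.3]
grip_width: 0.0856
finger_force: 0.0
```

```bash
cat > c.py <<'E'
from w import *; from plan import show; from m import rect
import sys
from scipy.spatial.transform import Rotation as Ro
def cradle(name):
    f=grab_frame("wrist");np.savez(name+".npz",**f);save(f,name)
    C=wcloud(f);ok=f["depth"]>0
    H,S,V=np.moveaxis(cv2.cvtColor(f["pixels"],cv2.COLOR_RGB2HSV),-1,0)
    R=ok&(abs(C[...,0]-.545)<.06)&(abs(C[...,1]-.13)<.075)&(C[...,2]>.03)&(C[...,2]<.1)
    m=R&(H>18)&(H<35)&(S>120);n,l,st,_=cv2.connectedComponentsWithStats(m.astype(np.uint8))
    m=l==1+st[1:,4].argmax();P=C[m]
    Q=P
    for _ in range(3):
        c=Q.mean(0);w=np.linalg.svd(Q-c,full_matrices=False)[2][2];w*=np.sign(w[2])
        print(len(Q),"normal",np.round(w,3),"tilt",round(float(np.arccos(w[2])),3))
        Q=P[(P-c)@w>np.median((P-c)@w)-.002] if 0 else P
        break
    # project outer mask into nominal tilted frame
    for psi in (-.056,):
        zc=np.array([-np.sin(.4)*np.cos(psi),-np.sin(.4)*np.sin(psi),np.cos(.4)]);yc=np.array([-np.sin(psi),np.cos(psi),0]);xc=np.cross(yc,zc)
        B=np.stack([xc,yc,zc],1);L=P@B
        print("z pct",np.round(np.percentile(L[:,2],[5,25,50,75,95])*1000,1))
        T=L[L[:,2]>np.percentile(L[:,2],40)] 
        for nm,X in(("all",L),("top",T)):
            (cc,s,a)=cv2.minAreaRect((X[:,:2]*1000).astype(np.float32));ce=B@np.array([cc[0]/1e3,cc[1]/1e3,np.percentile(L[:,2],75)])
            print(nm,np.round(cc,1),np.round(s,1),round(a,2),"mouth world",np.round(ce,4))
    print("handles");return f,C,H,S,V,ok
if __name__=="__main__":
    show();f,C,H,S,V,ok=cradle(sys.argv[1])
    m=ok&(abs(C[...,0]-.493)<.07)&(abs(C[...,1]+.13)<.07)&(C[...,2]>.056)&(C[...,2]<.072);print(m.sum())
    if m.sum()>50: print(np.median(C[m][:,2]),rect(C[m]))
    m=ok&((H<8)|(H>172))&(S>150)&(C[...,2]>.06)&(C[...,0]<.54)&(C[...,1]>.15)
    if m.sum(): print("red",m.sum(),rect(C[m]),np.median(C[m],0))
E
python3 c.py w2
```

```text
{'clock': 5.675, 'position': [0.5328, 0.0562, 0.2254], 'tool_rot': [3.1412, -0.0001, 1.44], 'force': [0.2695, -0.2965, 1.3137], 'grip_width': 0.0856, 'finger_force': 0.0, 'qpos': [0.229, 0.428, -0.5928, 1.8109, 0.2817, 0.9871, -0.6096]}
899 normal [-0.382  0.03   0.924] tilt 0.393
z pct [-149.2 -147.1 -144.8 -143.6 -142.7]
all [503.8 149.8] [ 42.4 116.3] 22.72 mouth world [0.5275 0.1204 0.0639]
top [503.4 149.4] [ 41.9 116.3] 23.17 mouth world [0.5271 0.1201 0.0637]
handles
1412
0.06328076149377934 (array([ 494.2, -116.4]), array([80.7, 40. ]), 84.2)
red 961 (array([478.3, 238.5]), array([15.5, 84.3]), 67.2) [0.48653112 0.23491514 0.09563059]
```

View pics/w2.png

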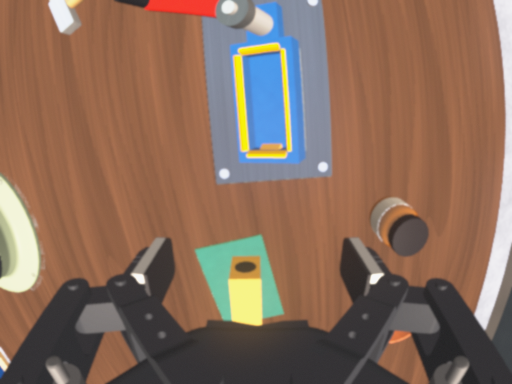

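The rim runs from (237,50) to (292,155), the pad is at (271,147) and the lever (red) at (185,5). The component filter kept only part of the rim, so I'll refit offline.

```bash
cat > fit.py <<'E'
from w import *
from m import rect
def rim(f,C,psi=-.056):
    H,S,V=np.moveaxis(cv2.cvtColor(f["pixels"],cv2.COLOR_RGB2HSV),-1,0)
    m=(f["depth"]>0)&(abs(C[...,0]-.545)<.045)&(abs(C[...,1]-.13)<.07)&(C[...,2]>.045)&(C[...,2]<.1)&(H>20)&(H<35)&(S>120)
    P=C[m]
    zc=np.array([-np.sin(.4)*np.cos(psi),-np.sin(.4)*np.sin(psi),np.cos(.4)]);yc=np.array([-np.sin(psi),np.cos(psi),0]);B=np.stack([np.cross(yc,zc),yc,zc],1)
    L=P@B*1000;L=L[abs(L[:,2]-np.median(L[:,2]))<8]
    (cc,s,a)=cv2.minAreaRect(L[:,:2].astype(np.float32))
    n=np.linalg.svd(L-L.mean(0),full_matrices=False)[2][2]
    # edges: medians of the four strips, and slopes
    out=[]
    for ax,sg in((0,-1),(0,1),(1,-1),(1,1)):
        h=(21 if ax==0 else 51); q=L[(sg*(L[:,ax]-cc[ax])>h)&(abs(L[:,1-ax]-cc[1-ax])<(40 if ax==0 else 15))]
        if len(q)>8: p=np.polyfit(q[:,1-ax]-cc[1-ax],q[:,ax],1);out.append((len(q),round(p[1],1),round(p[0],3),round(np.median(q[:,2]),1)))
        else: out.append(len(q))
    print(len(L),"n",np.round(n/n[2],3),"rect",np.round(cc,1),np.round(s,1),round(a,2),"edges -x,+x,-y,+y (n,pos,slope,z)",out)
    ctr=B@np.array([cc[0],cc[1],np.median(L[:,2])]); print("world",np.round(ctr,1))
if __name__=="__main__":
  for n,fn in(("w1",wcloud),("w2",wcloud),("scene",cloud),("side",cloud)):
    f=dict(np.load(n+".npz"));print(n);rim(f,fn(f))
E
python3 fit.py
```

```text
w1
792 n [-0.028  0.003  1.   ] rect [523.4 160.3] [ 55.1 114.9] 0.0 edges -x,+x,-y,+y (n,pos,slope,z) [(294, np.float64(499.3), np.float64(0.0), np.float64(-145.2)), (148, np.float64(549.1), np.float64(0.002), np.float64(-143.8)), (77, np.float64(105.4), np.float64(0.018), np.float64(-144.4)), (94, np.float64(214.6), np.float64(-0.006), np.float64(-144.5))]
world [546.4 129.9  70.9]
w2
1471 n [-0.029  0.006  1.   ] rect [523.4 160.7] [ 55.7 114.9] 0.2 edges -x,+x,-y,+y (n,pos,slope,z) [(532, np.float64(499.5), np.float64(-0.001), np.float64(-145.1)), (280, np.float64(549.4), np.float64(0.001), np.float64(-143.7)), (133, np.float64(105.5), np.float64(0.004), np.float64(-143.8)), (175, np.float64(214.7), np.float64(0.001), np.float64(-144.6))]
world [546.5 130.3  71. ]
scene
172 n [-0.008  0.003  1.   ] rect [524.7 157.2] [ 62.  113.2] 0.78 edges -x,+x,-y,+y (n,pos,slope,z) [(59, np.float64(500.0), np.float64(0.013), np.float64(-142.4)), (42, np.float64(550.9), np.float64(-0.009), np.float64(-142.4)), 6, (15, np.float64(211.4), np.float64(0.029), np.float64(-141.5))]
world [546.5 126.8  73.5]
side
119 n [ 0.004 -0.013  1.   ] rect [521.9 156. ] [ 55.5 123.6] 0.53 edges -x,+x,-y,+y (n,pos,slope,z) [(39, np.float64(497.3), np.float64(-0.012), np.float64(-143.6)), (33, np.float64(546.9), np.float64(-0.001), np.float64(-143.7)), 8, 2]
world [544.7 125.7  70.6]
```

```bash
python3 - <<'E'
from plan import *
R=toR([np.pi,0,np.radians(83.7)])
p,R=plan([.4925,-.1282,.13],R,-1)
plan([.4925,-.1282,.050],R,-1,p,R)
E
```

```text
9 [[[-0.84,-0.07,0.42],[0.0,0.0,-0.02],-1],[[-0.84,-0.07,0.43],[0.0,0.0,-0.01],-1],[[-0.83,-0.08,0.42],[0.0,0.0,-0.02],-1],[[-0.84,-0.08,0.43],[0.0,0.0,-0.01],-1],[[-0.83,-0.08,0.42],[0.0,0.0,-0.02],-1],[[-0.84,-0.08,0.43],[0.0,0.0,-0.01],-1],[[-0.83,-0.08,0.42],[0.0,0.0,-0.02],-1],[[-0.84,-0.09,0.43],[0.0,0.0,-0.01],-1],[[-0.83,-0.08,0.42],[0.01,0.0,-0.02],-1]]
4 [[[0.0,0.0,0.8],[0.0,0.0,0.0],-1],[[0.0,0.0,0.8],[0.0,0.0,0.0],-1],[[0.0,0.0,0.8],[0.0,0.0,0.0],-1],[[0.0,0.0,0.8],[0.0,0.0,0.0],-1]]
```

Emit:
play_rows(plan=[[[-0.84,-0.07,0.42],[0,0,-0.02],-1],[[-0.84,-0.07,0.43],[0,0,-0.02],-1],[[-0.83,-0.08,0.42],[0,0,-0.02],-1],[[-0.84,-0.08,0.43],[0,0,-0.02],-1],[[-0.83,-0.08,0.42],[0,0,-0.02],-1],[[-0.84,-0.08,0.43],[0,0,-0.02],-1],[[-0.83,-0.08,0.42],[0,0,-0.01],-1],[[-0.84,-0.09,0.43],[0,0,-0.01],-1],[[-0.83,-0.08,0.42],[0,0,0],-1],[[0,0,0],[0,0,0],-1],[[0,0,0],[0,0,0],-1]])

```text
clock: 7.1
position: [0.493, -0.1279, 0.1295]
tool_rot: [3.141, -0.0, 1.461]
force: [0.7, -0.5, 0.1]
grip_width: 0.0851
finger_force: 0.0
```

```bash
cat > blk.py <<'E'
from w import *; from plan import *; from m import rect
import sys
# yellow-ish/brass top face of the block near the tcp, in world and tool frames
def blk(save_as=None):
    show();f=grab_frame("wrist");C=wcloud(f);s=bot.observe();R=toR(s["tool_rot"])
    if save_as: np.savez(save_as+".npz",**f);save(f,save_as)
    H,S,V=np.moveaxis(cv2.cvtColor(f["pixels"],cv2.COLOR_RGB2HSV),-1,0)
    T=(C-s["position"])@R
    m=(f["depth"]>0)&(H>18)&(H<32)&(S>110)&(np.linalg.norm(T,axis=-1)<.16)
    print(m.sum());return f,C,T,m
if __name__=="__main__":
    f,C,T,m=blk(sys.argv[1]);P=T[m];z=np.median(P[:,2]);P=P[abs(P[:,2]-z)<.006]
    print("tool frame z",z,"pct",np.round(np.percentile(P,[0,2,50,98,100],axis=0)*1000,1).tolist(),rect(P))
E
python3 blk.py w3; python3 - <<'E'
from plan import *
s=bot.observe();plan([.4925,-.1282,.050],toR([np.pi,0,np.radians(83.7)]),-1)
E
```

```text
{'clock': 7.1, 'position': [0.493, -0.1279, 0.1295], 'tool_rot': [3.1413, -0.0004, 1.4615], 'force': [0.7073, -0.4951, 0.1107], 'grip_width': 0.0851, 'finger_force': 0.0, 'qpos': [0.5291, 0.5122, -0.5187, 1.9677, 0.3627, 0.7527, -0.312]}
6313
tool frame z 0.06648677509267384 pct [[-50.4, -19.4, 64.4], [-47.1, -18.4, 65.2], [5.2, 0.2, 66.5], [48.8, 19.0, 67.9], [50.3, 20.3, 69.8]] (array([-0. ,  0.2]), array([ 39.3, 100.7]), 89.5)
4 [[[-0.01,-0.01,0.8],[0.0,0.0,0.0],-1],[[0.0,0.0,0.8],[0.0,0.0,0.0],-1],[[-0.01,-0.01,0.79],[0.0,0.0,0.0],-1],[[0.0,0.0,0.8],[0.0,0.0,0.01],-1]]
```

View pics/w3.png

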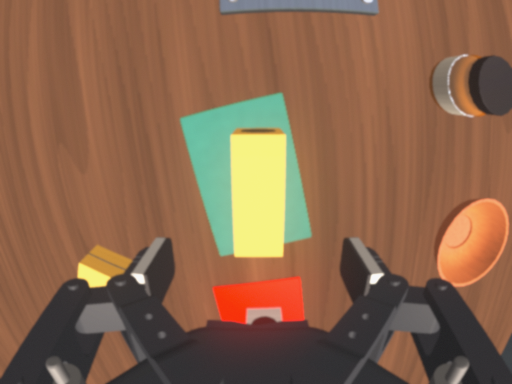

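The block lies centred between the jaws at (258,190), so I'll descend and grip.

Emit:
play_rows(plan=[[[0,0,0.8],[0,0,0],-1],[[0,0,0.8],[0,0,0],-1],[[0,0,0.8],[0,0,0],-1],[[0,0,0.78],[0,0,0],-1],[[0,0,0],[0,0,0],-1],[[0,0,0],[0,0,0],1],[[0,0,0],[0,0,0],1],[[0,0,0],[0,0,0],1],[[0,0,0],[0,0,0],1],[[0,0,0],[0,0,0],1],[[0,0,0],[0,0,0],1],[[0,0,0],[0,0,0],1]], newtons=80)

```text
clock: 8.65
position: [0.4935, -0.1284, 0.0511]
tool_rot: [3.14, 0.0, 1.461]
force: [-1.0, 0.5, 16.0]
grip_width: 0.0364
finger_force: 78.3
```

```bash
python3 - <<'E'
from plan import *
show()
psi=-.056;al=.4
zc=np.array([-np.sin(al)*np.cos(psi),-np.sin(al)*np.sin(psi),np.cos(al)]);yc=np.array([-np.sin(psi),np.cos(psi),0]);xc=np.cross(yc,zc)
B=np.stack([xc,yc,zc],1);mouth=np.array([.5465,.1300,.0727])
O=mouth-.027*zc;print("origin",O,B)
np.savez("crad.npz",B=B,O=O)
# tool: z=-zc, x=+yc, y = z x x = -zc x yc = xc
Rt=np.stack([yc,xc,-zc],1)
s=bot.observe();p=s["position"];R=toR(s["tool_rot"])
p,R=plan(p+[0,0,.12],R,1,p,R)
tgt=O+zc*(.046+.075)
plan(tgt,Rt,1,p,R)
print(tgt)
E
```

```text
{'clock': 8.65, 'position': [0.4935, -0.1284, 0.0511], 'tool_rot': [3.1397, 0.0004, 1.4611], 'force': [-0.9745, 0.4843, 15.9954], 'grip_width': 0.0364, 'finger_force': 78.3206, 'qpos': [0.4631, 0.6365, -0.4371, 2.0121, 0.4704, 0.5895, -0.4054]}
origin [0.55699781 0.12941151 0.04783135] [[ 0.91961715  0.05597074 -0.38880789]
 [-0.05155246  0.99843241  0.02179603]
 [ 0.38941834  0.          0.92106099]]
5 [[[0.0,0.0,-0.96],[0.0,0.0,0.0],1],[[0.0,0.0,-0.96],[0.0,0.0,0.0],1],[[0.0,0.0,-0.96],[0.0,0.0,0.0],1],[[0.0,0.0,-0.96],[0.0,0.0,0.0],1],[[0.0,0.01,-0.96],[0.0,0.0,0.0],1]]
11 [[[0.95,-0.04,0.04],[-0.24,0.01,-0.03],1],[[0.95,-0.04,0.04],[-0.24,0.01,-0.03],1],[[0.95,-0.04,0.04],[-0.24,0.01,-0.03],1],[[0.95,-0.04,0.04],[-0.24,0.01,-0.03],1],[[0.95,-0.03,0.04],[-0.24,0.01,-0.03],1],[[0.95,-0.03,0.04],[-0.24,0.0,-0.03],1],[[0.95,-0.03,0.04],[-0.24,0.01,-0.03],1],[[0.95,-0.03,0.05],[-0.24,0.0,-0.04],1],[[0.94,-0.02,0.04],[-0.24,0.01,-0.04],1],[[0.95,-0.02,0.05],[-0.25,0.0,-0.03],1],[[0.94,-0.01,0.04],[-0.24,0.01,-0.04],1]]
[0.50995206 0.13204883 0.15927973]
```

Emit:
play_rows(plan=[[[0,0,-0.96],[0,0,0],1],[[0,0,-0.96],[0,0,0],1],[[0,0,-0.96],[0,0,0],1],[[0,0,-0.96],[0,0,0],1],[[0,0,-0.96],[0,0,0],1],[[0.95,-0.04,0.04],[-0.24,0,-0.03],1],[[0.95,-0.04,0.04],[-0.24,0,-0.03],1],[[0.95,-0.04,0.04],[-0.24,0,-0.03],1],[[0.95,-0.04,0.04],[-0.24,0,-0.03],1],[[0.95,-0.03,0.04],[-0.24,0,-0.03],1],[[0.95,-0.03,0.04],[-0.24,0,-0.03],1],[[0.95,-0.03,0.04],[-0.24,0,-0.03],1],[[0.95,-0.03,0.05],[-0.24,0,-0.04],1],[[0.94,-0.02,0.04],[-0.24,0,-0.04],1],[[0.95,-0.02,0.05],[-0.25,0,-0.04],1],[[0.94,-0.01,0.04],[-0.24,0,-0.04],1],[[0,0,0],[0,0,0],1],[[0,0,0],[0,0,0],1],[[0,0,0],[0,0,0],1]])

```text
clock: 11.02
position: [0.5094, 0.131, 0.1569]
tool_rot: [2.744, 0.012, 1.514]
force: [0.1, 0.6, -2.8]
grip_width: 0.036
finger_force: 80.5
```

```bash
cat > chk.py <<'E'
from blk import *; from fit import rim
import sys
n=sys.argv[1];f,C,T,m=blk(n)
P=T[m];P=P[(P[:,2]<.0)&(P[:,2]>-.03)&(abs(P[:,1])<.03)]
if len(P)>20: print("block top in tool frame",len(P),np.round(np.median(P[:,2])*1000,1),rect(P),np.round(np.percentile(P,[0,2,98,100],axis=0)*1000,1).tolist())
c=np.load("crad.npz");B,O=c["B"],c["O"];s=bot.observe();Rt=B[:,[1,0,2]]*[1,1,-1]
print("tcp in cradle mm",np.round((s["position"]-O)@B*1000,1),"rot err",np.round(Ro.from_matrix(toR(s["tool_rot"]).T@Rt).as_rotvec(),3))
# cradle-frame coordinates of brass pixels in all cameras: check
for cam,fn in(("scene",cloud),("side",cloud)):
    g=grab_frame(cam);np.savez(n+cam+".npz",**g);L=(fn(g)-O)@B*1000
    H,S,V=np.moveaxis(cv2.cvtColor(g["pixels"],cv2.COLOR_RGB2HSV),-1,0)
    k=(g["depth"]>0)&(H>18)&(H<32)&(S>110)&(abs(L[...,0])<45)&(abs(L[...,1])<75)&(L[...,2]>40)&(L[...,2]<180)
    if k.sum()>5: print(cam,k.sum(),"pct x,y,z",np.round(np.percentile(L[k],[0,3,50,97,100],axis=0),1).tolist())
E
python3 chk.py w4
```

```text
{'clock': 11.025, 'position': [0.5094, 0.131, 0.1569], 'tool_rot': [2.7444, 0.0117, 1.5135], 'force': [0.0969, 0.608, -2.8134], 'grip_width': 0.036, 'finger_force': 80.4589, 'qpos': [-0.2588, 0.3431, -0.2965, 2.2249, 0.9311, 0.4044, -1.4128]}
13141
block top in tool frame 12594 -12.3 (array([ 0.4, -0.8]), array([ 40.4, 100.9]), 89.8) [[-50.0, -21.0, -29.4], [-46.2, -19.7, -13.6], [49.6, 18.0, -11.0], [50.9, 19.5, -9.0]]
tcp in cradle mm [ -1.4  -1.  118.9] rot err [-0.003  0.011  0.003]
scene 818 pct x,y,z [[-24.7, -54.2, 74.1], [-14.3, -51.9, 77.6], [18.1, -9.0, 112.0], [22.4, 45.0, 136.5], [25.2, 48.7, 138.3]]
side 490 pct x,y,z [[-23.1, -52.6, 69.0], [-21.8, -43.2, 77.8], [-2.7, 24.3, 130.7], [17.3, 52.0, 136.2], [20.6, 55.2, 158.1]]
```

View pics/w4.png

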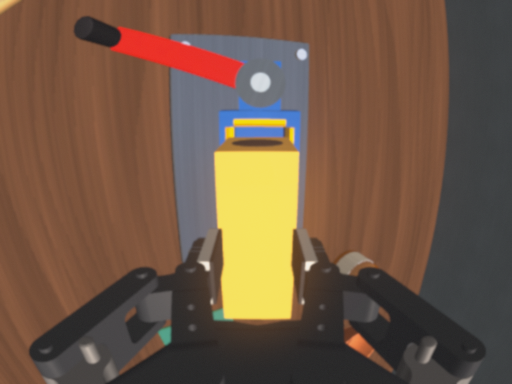

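The block is held straight over the pocket: the block spans (215..298), with the far rim visible at (228..297,125) and the lever at about (100,30) to (260,80), open. I'll compare rim and block in the same picture.

```bash
python3 - <<'E'
from w import *; from plan import *
s=bot.observe();R=toR(s["tool_rot"])
f=dict(np.load("w4.npz"));T=(wcloud(f)-s["position"])@R*1000
H,S,V=np.moveaxis(cv2.cvtColor(f["pixels"],cv2.COLOR_RGB2HSV),-1,0)
ok=f["depth"]>0
Y=ok&(H>18)&(H<35)&(S>120)&(T[...,2]>80)&(T[...,2]<105)&(abs(T[...,1])<40)&(T[...,0]>20)&(T[...,0]<75)
q=T[Y];print("rim",len(q),np.round(np.percentile(q,[0,5,50,95,100],axis=0),1).tolist())
far=q[q[:,0]>q[:,0].max()-6];print("far bar y ends",np.round(np.percentile(far[:,1],[0,2,98,100]),1),"x",np.median(far[:,0]),"z",np.median(far[:,2]))
Bl=ok&(H>100)&(H<125)&(S>120)&(T[...,2]>60)&(T[...,2]<120)&(abs(T[...,1])<45)&(T[...,0]>50)&(T[...,0]<66);q=T[Bl];print("blue",len(q),np.round(np.percentile(q,[0,2,50,98,100],axis=0),1).tolist())
# block long edges far end, upper face
k=ok&(H>18)&(H<32)&(S>110)&(abs(T[...,2]+12.3)<3);q=T[k]
for a,b in((-40,-20),(-20,0),(20,35),(35,48)):
    w=q[(q[:,0]>a)&(q[:,0]<b)];print(a,np.round(np.percentile(w[:,1],[1,99]),1),np.median(w[:,2]))
Lv=ok&((H<8)|(H>172))&(S>150)&(T[...,0]>40);B=np.load("crad.npz");L=(wcloud(f)-B["O"])@B["B"]*1000;q=L[Lv]
q=q[(q[:,2]>70)&(q[:,2]<80)];p=np.polyfit(q[:,0],q[:,1],1);print("lever y=",p,len(q),"a~",np.pi/2+np.arctan(-p[0]))
k=ok&(V<60)&(L[...,2]>80)&(L[...,2]<125)&(L[...,0]<-80)&(L[...,1]>60);print("handle",k.sum(),np.median(L[k],0) if k.any() else 0)
E
```

```text
rim 474 [[41.1, -26.4, 90.0], [45.8, -24.5, 91.2], [55.9, 0.1, 92.7], [59.1, 27.3, 97.0], [59.9, 28.9, 98.9]]
far bar y ends [-19.6 -18.8  21.2  22.1] x 57.430659044058444 z 92.64060607639816
blue 780 [[50.1, -32.7, 96.1], [50.2, -32.5, 97.4], [62.0, 0.9, 98.8], [65.6, 34.3, 119.1], [65.9, 34.7, 119.8]]
-40 [-20.4  19. ] -12.327335765269174
-20 [-18.9  17.7] -12.365750172866855
20 [-20.4  18.5] -12.27107864975002
35 [-20.4  18.5] -12.326148359241802
lever y= [-0.36031045 85.54570963] 3271 a~ 1.916626714401628
handle 836 [-98.5750292  121.55891028 107.45412287]
```

Emit:
play_rows(plan=[[[0.05,0.04,0.4],[-0.01,0.04,0.01],1],[[0.05,0.04,0.4],[-0.01,0.03,0.01],1],[[0,0,0.4],[0,0,0],1],[[0,0,0.2],[0,0,0],1],[[0,0,0],[0,0,0],1],[[0,0,0],[0,0,0],1]])

```text
clock: 11.92
position: [0.5248, 0.1335, 0.1255]
tool_rot: [2.741, 0.001, 1.516]
force: [0.3, 0.5, -2.6]
grip_width: 0.0362
finger_force: 80.5
```

```bash
cat > al.py <<'E'
from blk import *
import sys
f,C,T,m=blk(sys.argv[1]);T=T*1000
c=np.load("crad.npz");B,O=c["B"],c["O"];s=bot.observe();Rt=B[:,[1,0,2]]*[1,1,-1]
print("tcp in cradle mm",np.round((s["position"]-O)@B*1000,1),"rot err",np.round(Ro.from_matrix(toR(s["tool_rot"]).T@Rt).as_rotvec(),3),"force cradle",np.round(s["force"]@B,1))
H,S,V=np.moveaxis(cv2.cvtColor(f["pixels"],cv2.COLOR_RGB2HSV),-1,0);ok=f["depth"]>0
P=T[ok&(H>18)&(H<32)&(S>110)&(abs(T[...,2]+12.3)<3)];print("block",rect(P/1000),np.median(P[:,2]),np.round(np.percentile(P[:,0],[.5,99.5]),1))
z0=(s["position"]-O)@B[:,2]*1000-27
q=T[ok&(H>18)&(H<35)&(S>120)&(abs(T[...,2]-z0)<7)&(abs(T[...,1])<40)&(T[...,0]>20)&(T[...,0]<75)]
print("rim",len(q),z0,np.round(np.percentile(q,[0,5,50,95,100],axis=0),1).tolist())
q=T[ok&(H>100)&(H<125)&(S>120)&(abs(T[...,2]-z0-4)<7)&(abs(T[...,1])<45)&(T[...,0]>50)&(T[...,0]<66)];print("blue y",len(q),np.round(np.percentile(q[:,1],[0,2,98,100]),1))
E
python3 al.py w5
```

```text
{'clock': 11.925, 'position': [0.5248, 0.1335, 0.1255], 'tool_rot': [2.741, 0.0006, 1.5164], 'force': [0.34, 0.4644, -2.6018], 'grip_width': 0.0362, 'finger_force': 80.4564, 'qpos': [-0.3112, 0.4186, -0.2154, 2.2217, 1.0866, 0.3311, -1.5589]}
13112
tcp in cradle mm [ 0.5  2.3 84.2] rot err [ 0.001 -0.     0.002] force cradle [-1.6 -0.1 -2.7]
block (array([ 0.4, -0.7]), array([101. ,  40.3]), 0.1) -12.252576888032895 [-48.4  50.6]
rim 558 57.20160663673896 [[42.8, -28.8, 56.3], [45.9, -26.3, 57.4], [52.8, -2.2, 58.7], [55.6, 23.4, 62.3], [55.7, 26.3, 64.2]]
blue y 1038 [-35.3 -34.2  31.6  32.6]
```

Emit:
play_rows(plan=[[[0,-0.02,0.2],[0,0,0],1],[[0,0,0.2],[0,0,0],1],[[0,0,0.2],[0,0,0],1],[[0,0,0.2],[0,0,0],1],[[0,0,0],[0,0,0],1]])

```text
clock: 12.6
position: [0.5321, 0.1324, 0.1062]
tool_rot: [2.742, 0.002, 1.516]
force: [-2.0, -4.5, 3.0]
grip_width: 0.0364
finger_force: 81.4
```

```bash
python3 al.py w6
```

```text
{'clock': 12.6, 'position': [0.5321, 0.1324, 0.1062], 'tool_rot': [2.7417, 0.0019, 1.5156], 'force': [-2.0409, -4.481, 2.9789], 'grip_width': 0.0364, 'finger_force': 81.3885, 'qpos': [-0.3462, 0.4641, -0.162, 2.219, 1.1913, 0.2947, -1.6607]}
13330
tcp in cradle mm [-0.3  1.6 63.6] rot err [-0.     0.001  0.002] force cradle [-0.8 -4.5  4. ]
block (array([ 0.4, -0.8]), array([ 40.2, 100.9]), 89.9) -12.23162029239305 [-48.4  50.6]
rim 493 36.622036144685296 [[20.5, -27.8, 30.2], [42.7, -25.7, 41.4], [53.8, 1.2, 42.6], [56.3, 26.8, 43.5], [56.5, 27.6, 43.6]]
blue y 27 [-33.5 -32.1  29.2  29.9]
```

Emit:
play_rows(plan=[[[-0.04,0,-0.1],[0,0,0],1],[[-0.03,0,0.1],[0,0,0],1],[[0,0,0.15],[0,0,0],1],[[0,0,0],[0,0,0],1]])

```text
clock: 13.15
position: [0.5335, 0.131, 0.1029]
tool_rot: [2.741, 0.001, 1.516]
force: [-2.3, -3.9, 3.7]
grip_width: 0.036
finger_force: 81.5
```

```bash
python3 al.py w7
```

```text
{'clock': 13.15, 'position': [0.5335, 0.131, 0.1029], 'tool_rot': [2.7415, 0.0011, 1.5162], 'force': [-2.3477, -3.9319, 3.746], 'grip_width': 0.036, 'finger_force': 81.4616, 'qpos': [-0.3494, 0.4715, -0.152, 2.2195, 1.2144, 0.2855, -1.6802]}
13447
tcp in cradle mm [-0.2  0.3 60. ] rot err [0.    0.    0.002] force cradle [-1.  -4.8  3.8]
block (array([ 0.2, -0.9]), array([ 40.2, 101.2]), 89.8) -12.368571990538264 [-48.5  50.6]
rim 115 33.00443376255996 [[28.4, -27.3, 26.2], [45.8, -26.0, 38.4], [54.8, 0.5, 39.6], [56.6, 24.6, 40.0], [57.3, 27.1, 40.0]]Traceback (most recent call last):
  File "al.py", line 11, in <module>
    q=T[ok&(H>100)&(H<125)&(S>120)&(abs(T[...,2]-z0-4)<7)&(abs(T[...,1])<45)&(T[...,0]>50)&(T[...,0]<66)];print("blue y",len(q),np.round(np.percentile(q[:,1],[0,2,98,100]),1))
                                                                                                                                         ~~~~~~~~~~~~~^^^^^^^^^^^^^^^^^^^^^
    return _quantile_unchecked(
        a, q, axis, out, overwrite_input, method, keepdims, weights)
    return _ureduce(a,
                    func=_quantile_ureduce_func,
    ...<5 lines>...
                    overwrite_input=overwrite_input,
                    method=method)
    r = func(a, **kwargs)
    result = _quantile(arr,
                       quantiles=q,
    ...<2 lines>...
                       out=out,
                       weights=wgt)
    slices_having_nans = np.isnan(arr[-1, ...])
                                  ~~~^^^^^^^^^
IndexError: index -1 is out of bounds for axis 0 with size 0
```

Emit:
play_rows(plan=[[[-0.04,0,0.1],[0,0,0],1],[[-0.02,0,0.15],[0,0,0],1],[[0,0,0.15],[0,0,0],1],[[0,0,0],[0,0,0],1]])

```text
clock: 13.7
position: [0.5375, 0.1309, 0.0938]
tool_rot: [2.741, -0.001, 1.518]
force: [-2.2, 4.4, 3.4]
grip_width: 0.0363
finger_force: 81.4
```

```bash
sed -i 's/;print("blue y".*$//' al.py; python3 al.py w8
```

```text
{'clock': 13.7, 'position': [0.5375, 0.1309, 0.0938], 'tool_rot': [2.7412, -0.0008, 1.5183], 'force': [-2.2402, 4.3829, 3.3719], 'grip_width': 0.0363, 'finger_force': 81.4137, 'qpos': [-0.3619, 0.4938, -0.1292, 2.2169, 1.2771, 0.2661, -1.7387]}
13907
tcp in cradle mm [-0.   0.4 50. ] rot err [ 0.    -0.002  0.003] force cradle [-1.5  5.2  4.2]
block (array([ 0.4, -1. ]), array([ 40.3, 101.1]), 89.7) -12.243052463326238 [-48.3  50.6]
rim 597 23.02106403320642 [[20.2, -28.3, 17.8], [26.2, -27.5, 28.1], [54.5, 2.8, 29.3], [57.0, 26.5, 29.9], [57.7, 27.2, 30.0]]
```

Emit:
play_rows(plan=[[[0.03,0,0.15],[0,0,0],1],[[0,0,0.15],[0,0,0],1],[[0,0,0.15],[0,0,0],1],[[0,0,0],[0,0,0],1]])

```text
clock: 14.25
position: [0.5419, 0.1306, 0.0835]
tool_rot: [2.741, 0.0, 1.517]
force: [-1.4, 5.3, 4.6]
grip_width: 0.0361
finger_force: 81.7
```

```bash
python3 al.py w9
```

```text
{'clock': 14.25, 'position': [0.5419, 0.1306, 0.0835], 'tool_rot': [2.7413, 0.0002, 1.5172], 'force': [-1.3543, 5.2894, 4.587], 'grip_width': 0.0361, 'finger_force': 81.6754, 'qpos': [-0.3737, 0.5197, -0.1094, 2.2119, 1.3489, 0.253, -1.8099]}
14297
tcp in cradle mm [-0.   0.4 38.9] rot err [ 0.    -0.001  0.002] force cradle [0.2 5.7 5. ]
block (array([ 0.6, -0.9]), array([ 40.1, 100.8]), 89.8) -12.235719423015087 [-48.3  50.7]
rim 6 11.86431319729553 [[50.7, -20.7, 5.0], [50.8, -20.7, 5.8], [50.8, -20.4, 10.1], [50.9, -20.0, 15.8], [51.0, -20.0, 16.6]]
```

Emit:
play_rows(plan=[[[0.02,0,0.1],[0,0,0],1],[[0.02,0,0.1],[0,0,0],1],[[0,0,0.05],[0,0,0],1],[[0,0,0],[0,0,0],1]])

```text
clock: 14.8
position: [0.5442, 0.1309, 0.0799]
tool_rot: [2.739, 0.0, 1.516]
force: [-34.3, -2.2, 66.2]
grip_width: 0.0361
finger_force: 91.8
```

```bash
sed -i 's/abs(T\[...,2\]-z0)<7/abs(T[...,2]-z0-8)<8/' al.py; python3 al.py w10
```

```text
{'clock': 14.8, 'position': [0.5442, 0.1309, 0.0799], 'tool_rot': [2.7385, 0.0002, 1.5163], 'force': [-34.308, -2.2207, 66.2377], 'grip_width': 0.0361, 'finger_force': 91.8489, 'qpos': [-0.3783, 0.5295, -0.103, 2.2102, 1.3888, 0.2498, -1.8509]}
14409
tcp in cradle mm [ 0.6  0.8 34.5] rot err [ 0.003 -0.     0.001] force cradle [-5.2 -4.1 74. ]
block (array([ 0.6, -0.7]), array([ 40. , 100.5]), 89.8) -12.896353060191995 [-48.   50.6]
rim 1140 7.547484660981048 [[20.1, -29.3, 9.6], [24.0, -28.3, 19.6], [52.9, -3.1, 20.9], [57.1, 25.9, 22.6], [57.3, 26.7, 23.5]]
```

Hard stop felt at 74 N. I'll ease off and let the nest rise with the block, then check before releasing.

Emit:
play_rows(plan=[[[0,0,-0.1],[0,0,0],1],[[0,0,-0.1],[0,0,0],1],[[0,0,-0.1],[0,0,0],1],[[0,0,-0.1],[0,0,0],1],[[0,0,0],[0,0,0],1]])

```text
clock: 15.48
position: [0.5404, 0.131, 0.0872]
tool_rot: [2.741, 0.001, 1.516]
force: [0.6, 2.7, 4.4]
grip_width: 0.0364
finger_force: 81.5
```

```bash
python3 al.py w11
```

```text
{'clock': 15.475, 'position': [0.5404, 0.131, 0.0872], 'tool_rot': [2.741, 0.0008, 1.5162], 'force': [0.6267, 2.7358, 4.3949], 'grip_width': 0.0364, 'finger_force': 81.4548, 'qpos': [-0.37, 0.5106, -0.1178, 2.2131, 1.3207, 0.2604, -1.7841]}
14302
tcp in cradle mm [ 0.   0.7 42.7] rot err [0.001 0.    0.002] force cradle [1.9 1.1 3.3]
block (array([ 0.6, -0.8]), array([ 40.1, 100.6]), 89.8) -12.437103658400371 [-48.4  50.6]
rim 1269 15.69413019227401 [[20.1, -28.6, 18.3], [24.3, -27.6, 20.3], [51.9, -0.1, 21.7], [57.0, 26.5, 26.3], [57.3, 27.4, 29.5]]
```

Emit:
play_rows(plan=[[[0,0,-0.1],[0,0,0],1],[[0,0,0],[0,0,0],-1],[[0,0,0],[0,0,0],-1],[[0,0,0],[0,0,0],-1],[[0,0,0],[0,0,0],-1],[[0,0,-0.8],[0,0,0],-1],[[0,0,-0.8],[0,0,0],-1],[[0,0,-0.8],[0,0,0],-1],[[0,0,-0.8],[0,0,0],-1],[[-0.5,0,-0.4],[0,0,0],1],[[-0.5,0,0],[0,0,0],1],[[0,0,0],[0,0,0],1],[[0,0,0],[0,0,0],1]])

```text
clock: 17.15
position: [0.503, 0.1084, 0.1718]
tool_rot: [2.742, 0.001, 1.517]
force: [-0.8, 0.5, -0.1]
grip_width: 0.0124
finger_force: 0.0
```

```bash
cat > seat.py <<'E'
from w import *; from plan import *
import sys
show();c=np.load("crad.npz");B,O=c["B"],c["O"]
for cam,fn in(("wrist",wcloud),("scene",cloud),("side",cloud)):
    f=grab_frame(cam)
    if cam=="wrist": save(f,sys.argv[1]);np.savez(sys.argv[1]+".npz",**f)
    L=(fn(f)-O)@B*1000;ok=f["depth"]>0
    H,S,V=np.moveaxis(cv2.cvtColor(f["pixels"],cv2.COLOR_RGB2HSV),-1,0)
    Y=ok&(H>18)&(H<35)&(S>110)&(abs(L[...,0])<40)&(abs(L[...,1])<62)
    t=Y&(L[...,2]>50)&(L[...,2]<80);P=L[t];P=P[abs(P[:,2]-np.median(P[:,2]))<4]
    (cc,s,a)=cv2.minAreaRect(P[:,:2].astype(np.float32));n=np.linalg.svd(P-P.mean(0),full_matrices=False)[2][2]
    r=Y&(L[...,2]>15)&(L[...,2]<34)&((abs(L[...,1])>53)|(abs(L[...,0])>23))
    print(cam,"top",len(P),np.round(np.median(P[:,2]),1),np.round(cc,1),np.round(s,1),round(a,1),"tilt",np.round(n/n[2],3),"rim",r.sum(),np.round(np.median(L[r],0),1) if r.any() else "")
    k=ok&(V<60)&(L[...,2]>80)&(L[...,2]<125)&(L[...,0]<-60)&(L[...,1]>30)&(L[...,1]<150)
    if k.sum()>5: print("  handle",k.sum(),np.round(np.percentile(L[k],[2,50,98],axis=0),1).tolist())
E
python3 seat.py w12
```

```text
{'clock': 17.15, 'position': [0.503, 0.1084, 0.1718], 'tool_rot': [2.7419, 0.0008, 1.5165], 'force': [-0.8493, 0.5169, -0.095], 'grip_width': 0.0124, 'finger_force': 0.0, 'qpos': [-0.185, 0.294, -0.3173, 2.2467, 0.856, 0.3861, -1.2938]}
wrist top 6312 59.9 [-1.2  1.5] [100.6  40. ] 89.7 tilt [-0.013 -0.     1.   ] rim 1331 [-7.4 14.7 25.8]
  handle 411 [[-104.1, 116.3, 81.5], [-98.1, 119.2, 98.5], [-95.8, 125.8, 113.2]]
scene top 290 63.4 [ 0.9 -1. ] [100.9  47.1] 89.8 tilt [ 0.022 -0.001  1.   ] rim 95 [26.  -7.  28.7]
  handle 46 [[-104.2, 112.8, 84.2], [-96.9, 118.8, 101.3], [-91.0, 124.4, 117.5]]
side top 304 60.6 [-1.7  1.9] [ 40.8 104.7] 0.9 tilt [ 0.    -0.003  1.   ] rim 44 [17.7 14.  27.2]
  handle 50 [[-110.8, 123.7, 81.0], [-104.3, 128.5, 102.0], [-99.2, 133.0, 117.6]]
```

View pics/w12.png

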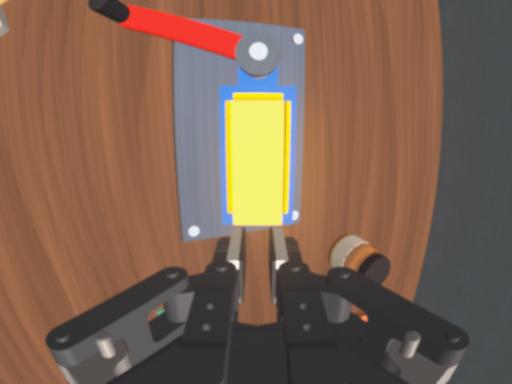

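The block sits flat in the pocket (258,160) with its top at 59.9 mm. I'll do a confirming press with the shut fingers.

```bash
python3 - <<'E'
from plan import *
c=np.load("crad.npz");B,O=c["B"],c["O"];Rt=B[:,[1,0,2]]*[1,1,-1]
s=bot.observe();print((s["position"]-O)@B*1000)
p,R=plan(O+B@[.001,0,.082],Rt,1)
E
```

```text
[ -0.33246468 -23.76190009 134.88923747]
3 [[[0.32,0.02,0.71],[0.0,0.0,0.01],1],[[0.31,0.02,0.7],[0.0,0.0,0.0],1],[[0.32,0.02,0.71],[0.0,0.0,0.01],1]]
```

Emit:
play_rows(plan=[[[0.32,0.02,0.71],[0,0,0],1],[[0.32,0.02,0.71],[0,0,0],1],[[0.32,0.02,0.71],[0,0,0],1],[[0,0,0.2],[0,0,0],1],[[0,0,0.2],[0,0,0],1],[[0,0,0.16],[0,0,0],1],[[0,0,0.1],[0,0,0],1],[[0,0,0],[0,0,0],1]])

```text
clock: 18.3
position: [0.5328, 0.1304, 0.1087]
tool_rot: [2.741, 0.001, 1.516]
force: [0.5, -0.2, 0.3]
grip_width: 0.0001
finger_force: 0.0
```

```bash
python3 - <<'E'
from plan import *
c=np.load("crad.npz");B,O=c["B"],c["O"];s=bot.observe();print((s["position"]-O)@B*1000,s["force"]@B,s["grip_width"])
E
```

```text
[ 1.39543351 -0.3356496  65.45526151] [ 0.60063556 -0.12227664  0.05906735] 0.00011480545583929422
```

```bash
python3 seat.py w13; python3 - <<'E'
from h import *
a=grab_frame("side")["pixels"][205:305,190:310];b=grab_frame("scene")["pixels"][100:200,275:395]
cv2.imwrite("pics/s13.png",np.hstack([cv2.resize(x[...,::-1],(396,330),interpolation=cv2.INTER_CUBIC) for x in(a,b)]))
E
```

```text
{'clock': 18.3, 'position': [0.5328, 0.1304, 0.1087], 'tool_rot': [2.7412, 0.0008, 1.5163], 'force': [0.5225, -0.1518, 0.2883], 'grip_width': 0.0001, 'finger_force': 0.0, 'qpos': [-0.3456, 0.4585, -0.1556, 2.2187, 1.1712, 0.2902, -1.6355]}
wrist top 6737 59.8 [-1.1 15.1] [40.3 73.1] 0.1 tilt [-0.014  0.002  1.   ] rim 1804 [ 7.6 26.1 25.8]
  handle 1302 [[-106.7, 116.4, 81.1], [-97.6, 120.8, 101.3], [-95.4, 128.1, 114.7]]
scene top 275 63.6 [ 1.3 -1.2] [ 44.5 101.8] 0.9 tilt [ 0.029 -0.001  1.   ] rim 100 [ 26.3 -10.   28.9]
  handle 46 [[-102.9, 113.7, 83.6], [-96.2, 118.3, 102.0], [-90.6, 124.8, 117.9]]
side top 221 60.7 [-1.8  2.9] [ 40.6 103.4] 1.0 tilt [-0.017 -0.003  1.   ] rim 40 [17.8  8.4 27.8]
  handle 46 [[-110.8, 120.9, 82.0], [-103.9, 129.2, 102.9], [-98.5, 133.3, 117.3]]
```

View pics/s13.png

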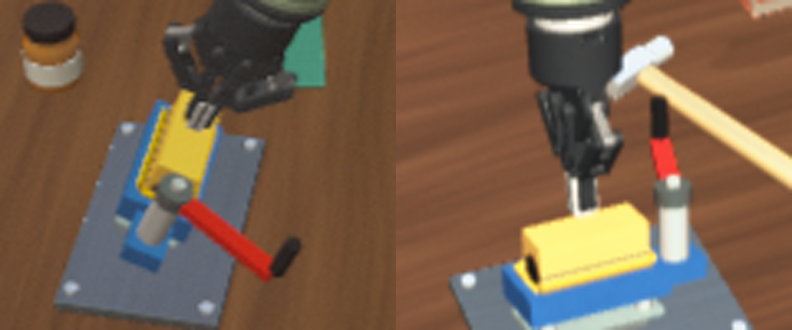

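The shut fingertips hover just above the block top, with no contact yet. I'll carry on gently.

Emit:
play_rows(plan=[[[0,0,0.12],[0,0,0],1],[[0,0,0.12],[0,0,0],1],[[0,0,0.12],[0,0,0],1],[[0,0,0],[0,0,0],1]])

```text
clock: 19.05
position: [0.5362, 0.1303, 0.1]
tool_rot: [2.742, 0.001, 1.517]
force: [0.7, -0.2, -1.3]
grip_width: 0.0003
finger_force: 0.0
```

Emit:
play_rows(plan=[[[0,0,0.12],[0,0,0],1],[[0,0,0],[0,0,0],1]])

```text
clock: 19.3
position: [0.5374, 0.1303, 0.0973]
tool_rot: [2.742, 0.001, 1.517]
force: [-0.1, 0.1, 0.4]
grip_width: 0.0002
finger_force: 0.0
```

```bash
python3 seat.py w14; python3 - <<'E'
from h import *
a=cv2.imread("pics/w14.png");b=grab_frame("scene")["pixels"][120:200,285:385,::-1]
cv2.imwrite("pics/s14.png",np.hstack([cv2.resize(a,(420,315)),cv2.resize(b,(378,315),interpolation=cv2.INTER_CUBIC)]))
E
```

```text
{'clock': 19.3, 'position': [0.5374, 0.1303, 0.0973], 'tool_rot': [2.7415, 0.0009, 1.5165], 'force': [-0.0939, 0.1186, 0.3924], 'grip_width': 0.0002, 'finger_force': 0.0, 'qpos': [-0.3644, 0.4862, -0.1261, 2.2151, 1.2395, 0.2692, -1.7021]}
wrist top 7233 59.8 [-1.1  1.5] [ 40.3 100.5] 0.3 tilt [-0.013  0.001  1.   ] rim 1853 [ 8.2 30.9 25.7]
  handle 1513 [[-103.9, 116.3, 81.0], [-97.8, 120.5, 100.5], [-95.4, 127.6, 114.8]]
scene top 236 63.4 [ 1.3 -0.4] [101.2  43.5] 89.1 tilt [ 0.035 -0.006  1.   ] rim 102 [ 26.  -11.6  28.6]
  handle 45 [[-104.0, 113.3, 84.8], [-97.6, 119.3, 101.4], [-92.3, 126.2, 116.7]]
side top 185 60.9 [-1.7 10.6] [85.5 40.6] 89.8 tilt [-0.007  0.013  1.   ] rim 38 [15.7  6.7 27. ]
  handle 48 [[-111.5, 123.4, 82.0], [-104.6, 129.2, 102.4], [-98.7, 132.5, 118.2]]
```

View pics/s14.png

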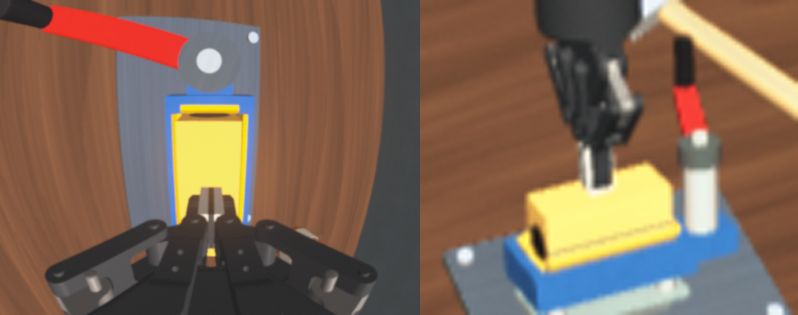

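Emit:
play_rows(plan=[[[0,0,0.12],[0,0,0],1],[[0,0,0.12],[0,0,0],1],[[0,0,0],[0,0,0],1]])

```text
clock: 19.88
position: [0.5399, 0.1302, 0.0919]
tool_rot: [2.741, 0.001, 1.517]
force: [0.4, -0.5, 4.0]
grip_width: -0.0002
finger_force: 1.7
```

```bash
cat > st.py <<'E'
from w import *; from plan import *
c=np.load("crad.npz");B,O=c["B"],c["O"];s=bot.observe();print("tcp",(s["position"]-O)@B*1000,"F",s["force"]@B)
f=grab_frame("wrist");L=(wcloud(f)-O)@B*1000;T=(wcloud(f)-s["position"])@toR(s["tool_rot"])*1000
H,S,V=np.moveaxis(cv2.cvtColor(f["pixels"],cv2.COLOR_RGB2HSV),-1,0);ok=f["depth"]>0
Y=ok&(H>18)&(H<35)&(S>110)&(abs(L[...,0])<40)&(abs(L[...,1])<62)
t=Y&(abs(L[...,2]-55)<12)&(abs(L[...,0])<15);r=Y&(L[...,2]>5)&(L[...,2]<34)&((abs(L[...,1])>53)|(abs(L[...,0])>23))
print("top",np.median(L[t][:,2]),"rim",np.median(L[r][:,2]))
k=ok&(S<60)&(abs(T[...,1])<20)&(abs(T[...,0])<25)&(T[...,2]>-40)&(T[...,2]<40)
print("finger pts tool",k.sum(),np.round(np.percentile(T[k],[0,1,50,99,100],axis=0),1).tolist())
E
python3 st.py
```

```text
tcp [ 1.42729762 -0.16184732 47.22975545] F [ 1.92741449 -0.50829753  3.5773526 ]
top 55.068951206886105 rim 21.021381943893918
finger pts tool 259 [[7.2, -7.7, -40.0], [7.7, -7.3, -39.9], [11.6, -2.9, -33.9], [12.3, 5.6, -25.7], [12.6, 6.4, -25.0]]
```

Emit:
play_rows(plan=[[[0,0,0.14],[0,0,0],1],[[0,0,0.13],[0,0,0],1],[[0,0,0],[0,0,0],1]])

```text
clock: 20.3
position: [0.5426, 0.13, 0.0857]
tool_rot: [2.741, 0.001, 1.516]
force: [-1.8, -0.2, 5.6]
grip_width: -0.0001
finger_force: 3.0
```

```bash
python3 st.py
```

```text
tcp [ 1.46429192 -0.21177188 40.46075642] F [ 0.52810029 -0.34373785  5.82586726]
top 48.3403015326279 rim 14.27822945542305
finger pts tool 259 [[7.6, -7.6, -39.9], [10.9, -7.1, -39.7], [11.6, -2.9, -33.7], [12.3, 5.6, -25.0], [12.5, 6.3, -23.3]]
```

Emit:
play_rows(plan=[[[0,0,0.04],[0,0,0],1],[[0,0,0],[0,0,0],1]])

```text
clock: 20.6
position: [0.5432, 0.13, 0.0852]
tool_rot: [2.74, 0.001, 1.516]
force: [-1.3, -0.6, 9.4]
grip_width: -0.0
finger_force: 4.5
```

Emit:
play_rows(plan=[[[0,0,0.02],[0,0,0],1],[[0,0,0],[0,0,0],1]])

```text
clock: 20.85
position: [0.5437, 0.1301, 0.0851]
tool_rot: [2.74, 0.0, 1.516]
force: [-4.0, -0.4, 17.9]
grip_width: 0.0002
finger_force: 9.4
```

Emit:
play_rows(plan=[[[0,0,0.02],[0,0,0],1],[[0,0,0],[0,0,0],1]])

```text
clock: 21.1
position: [0.5438, 0.13, 0.0851]
tool_rot: [2.739, 0.0, 1.516]
force: [-12.6, -2.4, 32.6]
grip_width: -0.0001
finger_force: 17.0
```

```bash
python3 st.py
```

```text
tcp [ 2.32118979 -0.13158262 39.46937446] F [ 1.20963863 -3.12373033 34.91484822]
top 47.48528950273564 rim 13.74057318615729
finger pts tool 280 [[8.0, -7.2, -40.0], [10.7, -7.0, -40.0], [11.6, -2.9, -33.4], [12.3, 5.6, -23.4], [12.5, 6.3, -22.7]]
```

The press reached a hard stop at 35 N, so the block is home. Next I retreat and go to the lever handle, with a slight yaw to relieve joint 7.

```bash
python3 - <<'E'
from plan import *
c=np.load("crad.npz");B,O=c["B"],c["O"];Rt=B[:,[1,0,2]]*[1,1,-1]
s=bot.observe();p=s["position"];R=toR(s["tool_rot"])
p,R=plan(O+B@[.001,0,.155],Rt,1,p,R)
R2=Rt@Ro.from_rotvec([0,0,-.5]).as_matrix()
p,R=plan(O+B@[-.1035,.122,.155],R2,-1,p,R)
p,R=plan(O+B@[-.1035,.122,.09],R2,-1,p,R)
E
```

```text
5 [[[0.0,-0.01,-0.92],[0.0,0.0,0.0],1],[[0.0,-0.01,-0.93],[0.0,0.0,0.0],1],[[0.0,-0.01,-0.92],[0.01,0.0,0.0],1],[[0.0,-0.01,-0.93],[0.0,0.0,0.01],1],[[0.01,0.0,-0.92],[0.01,0.0,0.0],1]]
7 [[[0.7,-0.6,0.0],[0.0,0.0,-0.48],-1],[[0.74,-0.55,0.0],[0.0,0.0,-0.48],-1],[[0.77,-0.49,0.0],[0.0,0.0,-0.47],-1],[[0.81,-0.43,0.0],[0.0,0.0,-0.48],-1],[[0.84,-0.38,0.0],[0.0,0.0,-0.47],-1],[[0.86,-0.32,0.0],[0.0,0.0,-0.48],-1],[[0.88,-0.25,0.0],[0.0,0.0,-0.47],-1]]
3 [[[0.0,0.0,0.87],[0.0,0.0,0.0],-1],[[0.0,0.0,0.87],[0.0,0.0,0.0],-1],[[-0.01,0.0,0.86],[0.0,0.0,0.0],-1]]
```

Emit:
play_rows(plan=[[[0,-0.01,-0.92],[0,0,0],1],[[0,-0.01,-0.93],[0,0,0],1],[[0,-0.01,-0.92],[0,0,0],1],[[0,-0.01,-0.93],[0,0,0],1],[[0,0,-0.92],[0,0,0],1],[[0.7,-0.6,0],[0,0,-0.48],-1],[[0.74,-0.55,0],[0,0,-0.48],-1],[[0.77,-0.49,0],[0,0,-0.47],-1],[[0.81,-0.43,0],[0,0,-0.48],-1],[[0.84,-0.38,0],[0,0,-0.47],-1],[[0.86,-0.32,0],[0,0,-0.48],-1],[[0.88,-0.25,0],[0,0,-0.47],-1],[[0,0,0],[0,0,0],-1],[[0,0,0],[0,0,0],-1]])

```text
clock: 22.9
position: [0.4079, 0.2591, 0.149]
tool_rot: [2.786, 0.188, 1.981]
force: [0.6, -1.3, -0.5]
grip_width: 0.0856
finger_force: 0.0
```

```bash
cat > lev.py <<'E'
from w import *; from plan import *
c=np.load("crad.npz");B,O=c["B"],c["O"];s=bot.observe();print("tcp",np.round((s["position"]-O)@B*1000,1),"F",np.round(s["force"]@B,1),"w",s["grip_width"],s["finger_force"],"q",np.round(s["qpos"],2))
for cam,fn in(("wrist",wcloud),("side",cloud),("scene",cloud)):
    f=grab_frame(cam);L=(fn(f)-O)@B*1000;ok=f["depth"]>0
    H,S,V=np.moveaxis(cv2.cvtColor(f["pixels"],cv2.COLOR_RGB2HSV),-1,0)
    q=L[ok&((H<8)|(H>172))&(S>150)&(abs(L[...,2]-73)<6)&(np.hypot(L[...,0],L[...,1]-85)<125)]
    if len(q)>15:
        m=q[:,:2].mean(0)-[0,85];print(cam,"lever a",len(q),round(float(np.arctan2(-m[0],-m[1])),3))
    k=L[ok&(V<60)&(L[...,2]>82)&(L[...,2]<116)&(abs(np.hypot(L[...,0],L[...,1]-85)-110)<14)]
    if len(k)>10: print(cam,"dark",len(k),np.round(np.percentile(k,[3,50,97],axis=0),1).tolist())
    if cam=="wrist":
        Y=ok&(H>18)&(H<35)&(S>110)&(abs(L[...,0])<40)&(abs(L[...,1])<62)
        t=Y&(abs(L[...,2]-58)<6)&(abs(L[...,0])<15);r=Y&(abs(L[...,2]-25)<5)&((abs(L[...,1])>53)|(abs(L[...,0])>23));print("top",t.sum(),np.median(L[t],0),"rim",r.sum(),np.median(L[r],0))
E
python3 lev.py
```

```text
tcp [-104.4  121.1  153.9] F [ 0.4 -1.3 -0.8] w 0.08559292597597815 0.0 q [-0.55  0.35 -0.45  2.27  1.03  0.57 -1.4 ]
wrist lever a 1805 1.951
top 855 [-1.77059729 33.59875359 60.34570888] rim 298 [-26.19454138  27.1220911   25.77301666]
side lever a 204 1.98
side dark 46 [[-111.1, 118.7, 83.5], [-104.2, 129.2, 102.8], [-98.2, 133.1, 115.5]]
scene lever a 67 1.887
scene dark 42 [[-103.1, 114.5, 84.3], [-97.5, 118.7, 101.0], [-93.2, 125.2, 112.8]]
```

Emit:
play_rows(plan=[[[0.07,0,0.85],[0,0,0],-1],[[0,0,0.85],[0,0,0],-1],[[0,0,0.85],[0,0,0],-1],[[0,0,0],[0,0,0],-1],[[0,0,0],[0,0,0],1],[[0,0,0],[0,0,0],1],[[0,0,0],[0,0,0],1],[[0,0,0],[0,0,0],1],[[0,0,0],[0,0,0],1],[[0,0,0],[0,0,0],1],[[0,0,0],[0,0,0],1],[[0,0,0],[0,0,0],1]], newtons=30)

```text
clock: 24.55
position: [0.4321, 0.2597, 0.0902]
tool_rot: [2.786, 0.189, 1.982]
force: [4.3, 0.3, 3.5]
grip_width: 0.0133
finger_force: 29.2
```

```bash
python3 lev.py; python3 - <<'E'
from plan import *
c=np.load("crad.npz");B,O=c["B"],c["O"];s=bot.observe();R=toR(s["tool_rot"])
p=(s["position"]-O)@B*1000;a0=np.arctan2(-p[0],85-p[1]);r=np.hypot(p[0],p[1]-85);print("a,r from tcp",a0,r)
M=R.T@B;n=12;pos=p.copy();rows=[]
for i in range(1,n+1):
    a=a0+(0-a0)*i/n
    rr=r+(110-r)*i/n
    t=np.array([-rr*np.sin(a),85-rr*np.cos(a),p[2]])
    v=np.round(M@(t-pos)/25,2)+0.;pos=pos+M.T@v*25;rows.append([v.tolist(),[0,0,0],1])
print(json.dumps(rows).replace(" ",""))
E
```

```text
tcp [-105.   123.1   90.4] F [5.3 0.6 1.5] w 0.013313265040030825 29.219700694084167 q [-0.59  0.49 -0.36  2.27  1.3   0.51 -1.64]
wrist lever a 210 2.008
wrist dark 749 [[-111.6, 121.3, 83.6], [-107.4, 127.8, 102.7], [-94.1, 137.8, 113.4]]
top 0 [nan nan nan] rim 0 [nan nan nan]
side lever a 191 1.952
side dark 21 [[-115.8, 121.3, 85.6], [-110.3, 127.1, 106.5], [-90.1, 137.7, 113.9]]
scene lever a 69 1.858
scene dark 34 [[-107.1, 112.1, 83.1], [-99.8, 114.6, 97.7], [-92.1, 122.4, 114.6]]
a,r from tcp 1.9183179507585824 111.77029869824901
[[[-0.52,-0.49,0.0],[0,0,0],1],[[-0.58,-0.4,0.0],[0,0,0],1],[[-0.65,-0.31,0.0],[0,0,0],1],[[-0.68,-0.19,0.0],[0,0,0],1],[[-0.71,-0.09,0.0],[0,0,0],1],[[-0.7,0.03,0.0],[0,0,0],1],[[-0.7,0.14,0.0],[0,0,0],1],[[-0.66,0.24,0.0],[0,0,0],1],[[-0.61,0.35,0.0],[0,0,0],1],[[-0.55,0.45,0.0],[0,0,0],1],[[-0.47,0.52,0.0],[0,0,0],1],[[-0.38,0.59,0.0],[0,0,0],1]]
  return _methods._mean(a, axis=axis, dtype=dtype,
  ret = um.true_divide(
```

Emit:
play_rows(plan=[[[-0.52,-0.49,0],[0,0,0],1],[[-0.58,-0.4,0],[0,0,0],1],[[-0.65,-0.31,0],[0,0,0],1],[[-0.68,-0.19,0],[0,0,0],1],[[-0.71,-0.09,0],[0,0,0],1],[[-0.7,0.03,0],[0,0,0],1],[[-0.7,0.14,0],[0,0,0],1],[[-0.66,0.24,0],[0,0,0],1],[[0,0,0],[0,0,0],1]])

```text
clock: 25.82
position: [0.4635, 0.1349, 0.107]
tool_rot: [2.78, 0.184, 1.985]
force: [15.9, 21.5, 1.0]
grip_width: 0.0126
finger_force: 29.5
```

```bash
cat > arc.py <<'E'
from plan import *; import sys
n=int(sys.argv[1]);aend=float(sys.argv[2])
c=np.load("crad.npz");B,O=c["B"],c["O"];s=bot.observe();R=toR(s["tool_rot"])
p=(s["position"]-O)@B*1000;a0=np.arctan2(-p[0],85-p[1]);r=np.hypot(p[0],p[1]-85);print("tcp",p,"a,r",a0,r,"F",s["force"]@B,s["grip_width"])
M=R.T@B;pos=p.copy();rows=[]
for i in range(1,n+1):
    a=a0+(aend-a0)*i/n;rr=r+(110-r)*i/n
    t=np.array([-rr*np.sin(a),85-rr*np.cos(a),90])
    v=np.round(M@(t-pos)/25,2)+0.;pos=pos+M.T@v*25;rows.append([v.tolist(),[0,0,0],1])
print(json.dumps(rows).replace(" ",""))
E
python3 arc.py 5 0.0
```

```text
tcp [-63.24352193   0.2458052   90.98962626] a,r 0.6410642282226516 105.74978298837344 F [13.91289046 22.34230883 -4.84364673] 0.01261665892201973
[[[-0.5,0.23,0.04],[0,0,0],1],[[-0.46,0.29,0.0],[0,0,0],1],[[-0.43,0.35,0.0],[0,0,0],1],[[-0.38,0.4,0.0],[0,0,0],1],[[-0.33,0.46,0.0],[0,0,0],1]]
```

```bash
sed -i 's/85-p\[1\]/90.4-p[1]/;s/p\[1\]-85/p[1]-90.4/;s/,85-rr/,90.4-rr/;s/(110-r)/(109.5-r)/' arc.py; python3 arc.py 5 0.0
```

```text
tcp [-63.24352193   0.2458052   90.98962626] a,r 0.6117346001801973 110.12502851723632 F [13.91289046 22.34230883 -4.84364673] 0.01261665892201973
[[[-0.47,0.27,0.04],[0,0,0],1],[[-0.42,0.33,0.0],[0,0,0],1],[[-0.39,0.37,0.0],[0,0,0],1],[[-0.33,0.42,0.0],[0,0,0],1],[[-0.29,0.45,0.0],[0,0,0],1]]
```

Emit:
play_rows(plan=[[[-0.45,0.3,0.02],[0,0,0],1],[[-0.42,0.33,0],[0,0,0],1],[[-0.39,0.37,0],[0,0,0],1],[[0,0,0],[0,0,0],1]])

```text
clock: 26.32
position: [0.4962, 0.1203, 0.1209]
tool_rot: [2.779, 0.181, 1.99]
force: [7.2, 30.5, 4.1]
grip_width: 0.011
finger_force: 31.7
```

```bash
python3 arc.py 3 0.0; python3 lev.py 2>/dev/null
```

```text
tcp [-27.02557956 -12.47749472  90.77463661] a,r 0.25689235225374435 106.36804440138606 F [ 6.69130846 30.87028055  1.66262132] 0.01101618712688394
[[[-0.27,0.25,0.03],[0,0,0],1],[[-0.26,0.27,0.0],[0,0,0],1],[[-0.23,0.3,0.0],[0,0,0],1]]
tcp [-27.  -12.5  90.8] F [ 6.7 30.9  1.7] w 0.01101618712688394 31.707724034786224 q [-0.3   0.39 -0.22  2.3   1.25  0.29 -1.22]
wrist lever a 4048 0.232
top 1747 [ 7.31252296 16.29697236 60.64743632] rim 837 [-25.89846346  19.49144932  25.55208374]
side lever a 104 0.242
scene lever a 173 0.097
scene dark 51 [[-21.2, -33.0, 83.7], [-15.0, -27.9, 99.5], [-10.3, -21.5, 115.2]]
```

The post has slid towards the pad edge, so I'll regrip it centred.

Emit:
play_rows(plan=[[[0,0,0],[0,0,0],0.2],[[0,0,0],[0,0,0],0.2],[[0,0,0],[0,0,0],0.2],[[-0.35,-0.15,0],[0,0,0],0.2],[[0,0,0],[0,0,0],0.2],[[0,0,0],[0,0,0],1],[[0,0,0],[0,0,0],1],[[0,0,0],[0,0,0],1],[[0,0,0],[0,0,0],1],[[0,0,0],[0,0,0],1]])

```text
clock: 27.72
position: [0.4947, 0.1047, 0.1198]
tool_rot: [2.785, 0.188, 1.983]
force: [2.3, 5.0, 2.8]
grip_width: 0.0134
finger_force: 29.2
```

```bash
python3 lev.py 2>/dev/null; sed -i 's/90\.4/85/g;s/109\.5/110/' arc.py; python3 arc.py 3 -0.02
```

```text
tcp [-28.  -28.2  90. ] F [2.9 5.1 1.8] w 0.013401946321952928 29.192255437374115 q [-0.29  0.39 -0.2   2.32  1.26  0.28 -1.21]
wrist lever a 4440 0.333
top 4110 [ 2.74652325  4.63374301 60.76597198] rim 515 [-25.9323605   33.79453485  25.56251356]
side lever a 110 0.348
side dark 37 [[-41.1, -24.2, 84.6], [-34.7, -14.4, 103.0], [-16.2, -9.3, 115.6]]
scene lever a 182 0.204
scene dark 17 [[-30.6, -29.7, 82.6], [-25.7, -24.1, 87.7], [-11.1, -19.2, 112.7]]
tcp [-28.04320078 -28.21397073  89.99780199] a,r 0.2428136226158382 116.63543319852754 F [4.29422178 5.1797847  1.69651338] 0.012794607549258166
[[[-0.19,0.37,0.0],[0,0,0],1],[[-0.16,0.37,0.0],[0,0,0],1],[[-0.12,0.38,0.0],[0,0,0],1]]
```

Emit:
play_rows(plan=[[[-0.16,0.37,0],[0,0,0],1],[[-0.17,0.36,0],[0,0,0],1],[[-0.18,0.36,0],[0,0,0],1],[[0,0,0],[0,0,0],1]])

```text
clock: 28.38
position: [0.5207, 0.0977, 0.13]
tool_rot: [2.793, 0.195, 1.975]
force: [-3.9, -26.0, 0.7]
grip_width: 0.0132
finger_force: 29.3
```

```bash
python3 lev.py 2>/dev/null
```

```text
tcp [  0.2 -33.7  89.1] F [ -2.  -26.2   1.6] w 0.013245367844016524 29.313586950302124 q [-0.21  0.4  -0.25  2.25  1.09  0.33 -1.  ]
wrist lever a 4484 0.068
top 2286 [ 9.38566084  5.73390646 59.69716479] rim 1063 [-25.78355195   5.99880512  24.36434548]
side lever a 109 0.079
side dark 42 [[-13.0, -32.9, 83.4], [-7.2, -19.7, 104.5], [10.7, -15.2, 115.5]]
scene lever a 180 -0.038
scene dark 14 [[-6.3, -37.4, 83.1], [1.2, -30.9, 87.5], [20.4, -22.4, 115.2]]
```

Emit:
play_rows(plan=[[[0,0,0],[0,0,0],0.3],[[0,0,0],[0,0,0],0.3],[[0,0,0],[0,0,0],0.3],[[0.25,0.15,0],[0,0,0],0.3],[[0,0,0],[0,0,0],0.3]])

```text
clock: 29.15
position: [0.5226, 0.1124, 0.1313]
tool_rot: [2.786, 0.188, 1.983]
force: [0.4, -0.4, -0.8]
grip_width: 0.0299
finger_force: 0.0
```

```bash
python3 lev.py 2>/dev/null
```

```text
tcp [  1.8 -18.9  89.9] F [ 0.1 -0.4 -0.9] w 0.029888798798701093 0.029857760528102517 q [-0.23  0.4  -0.26  2.24  1.08  0.33 -1.01]
wrist lever a 4350 0.056
top 2106 [ 9.90428165  8.06218292 60.85199646] rim 1135 [-25.48675386  10.48408489  25.54902923]
side lever a 108 0.069
side dark 49 [[-17.1, -30.3, 84.1], [-6.8, -19.9, 108.0], [0.2, -14.5, 115.6]]
scene lever a 171 -0.058
scene dark 61 [[-8.8, -34.3, 84.2], [2.5, -29.8, 101.1], [7.2, -21.1, 115.5]]
```

Emit:
play_rows(plan=[[[-0.29,0.2,0],[0,0,0],0.3],[[-0.04,0.08,0],[0,0,0],0.3],[[0,0,0],[0,0,0],0.3]])

```text
clock: 29.68
position: [0.5291, 0.1064, 0.1335]
tool_rot: [2.792, 0.188, 1.983]
force: [-16.6, -1.2, -5.4]
grip_width: 0.0301
finger_force: 8.1
```

Emit:
play_rows(plan=[[[-0.05,0.09,0],[0,0,0],0.3],[[0,0,0],[0,0,0],0.3]])

```text
clock: 29.92
position: [0.5297, 0.1064, 0.1334]
tool_rot: [2.794, 0.187, 1.984]
force: [-27.4, 0.9, -9.7]
grip_width: 0.03
finger_force: 12.8
```

Emit:
play_rows(plan=[[[-0.05,0.09,0],[0,0,0],0.3],[[0,0,0],[0,0,0],0.3]])

```text
clock: 30.18
position: [0.5302, 0.1063, 0.1332]
tool_rot: [2.798, 0.186, 1.985]
force: [-38.7, 4.7, -14.4]
grip_width: 0.0296
finger_force: 17.4
```

The stop is reached. I'll back off and rise clear.

Emit:
play_rows(plan=[[[0.07,-0.12,0],[0,0,0],0.3],[[0.1,-0.2,0],[0,0,0],0.3],[[0,0,0],[0,0,0],0.3],[[0,0,-0.8],[0,0,0],0.3],[[0,0,-0.8],[0,0,0],0.3],[[0,0,-0.8],[0,0,0],0.3],[[-0.8,0,-0.8],[0,0,0],0.3],[[-0.8,0,-0.8],[0,0,0],0.3],[[-0.8,0,0],[0,0,0],0.3],[[0,0,0],[0,0,0],0.3],[[0,0,0],[0,0,0],0.3]])

```text
clock: 31.55
position: [0.5128, 0.056, 0.2371]
tool_rot: [2.786, 0.188, 1.982]
force: [0.2, 0.2, -0.5]
grip_width: 0.0302
finger_force: 0.0
```

```bash
python3 lev.py 2>/dev/null; python3 seat.py w20; cp pics/w20.png pics/end.png
```

```text
tcp [ 36.8 -75.8 189.9] F [-0.1  0.2 -0.5] w 0.0302029988353226 0.0 q [ 0.11  0.18 -0.48  2.17  0.53  0.49 -0.33]
wrist lever a 1702 0.015
top 1530 [ 6.84544464 -9.84527507 61.06791129] rim 928 [-13.84477353  -9.53604957  25.74048744]
side lever a 106 0.033
side dark 33 [[-8.2, -25.0, 86.2], [-2.1, -18.8, 102.2], [3.3, -15.3, 115.5]]
scene lever a 170 -0.087
scene dark 50 [[-0.4, -33.8, 83.8], [5.6, -29.6, 100.8], [9.3, -24.2, 114.8]]
{'clock': 31.7, 'position': [0.5126, 0.0563, 0.2369], 'tool_rot': [2.7867, 0.1881, 1.9835], 'force': [-0.5383, 0.1671, 0.3588], 'grip_width': 0.0298, 'finger_force': 0.0, 'qpos': [0.113, 0.1846, -0.4829, 2.1746, 0.5288, 0.4863, -0.332]}
wrist top 2600 61.0 [-0.7  1.4] [99.1 40.5] 89.4 tilt [0.    0.015 1.   ] rim 927 [-15.1  -9.8  25.7]
scene top 167 64.3 [ 3. -0.] [101.2  43.5] 87.7 tilt [0.061 0.001 1.   ] rim 101 [ 25.5 -12.4  28.6]
side top 160 61.8 [-1.4  2.3] [103.3  40.3] 89.7 tilt [0.001 0.004 1.   ] rim 53 [11.4 15.1 27.1]
```

View pics/end.png

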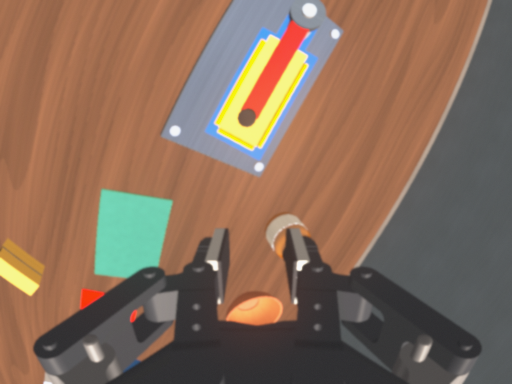

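The lever lies shut across the block (bar from (308,12) to (247,118)). The measured top looks about 1 mm higher than before, so I'll check whether that comes from mixed pixels.

```bash
cat > cmp.py <<'E'
from w import *
import sys
c=np.load("crad.npz");B,O=c["B"],c["O"]
def an(f,fn,n):
    L=(fn(f)-O)@B*1000;H,S,V=np.moveaxis(cv2.cvtColor(f["pixels"],cv2.COLOR_RGB2HSV),-1,0)
    Y=((f["depth"]>0)&(H>18)&(H<35)&(S>110)&(abs(L[...,2]-61)<6)&(abs(L[...,0])<40)&(abs(L[...,1])<60)).astype(np.uint8)
    t=cv2.erode(Y,np.ones((3,3)) if n.startswith("w") else np.ones((3,3)))>0
    o=[]
    for nm,x0,x1,y0,y1 in(("-y end",-18,18,-48,-38),("-x lo",-18,-11,-30,0),("-x hi",-18,-11,0,30),("+x lo",11,18,-30,0),("+x hi",11,18,0,30),("+y",-18,18,35,48)):
        k=t&(L[...,0]>x0)&(L[...,0]<x1)&(L[...,1]>y0)&(L[...,1]<y1);o.append((nm,int(k.sum()),round(float(np.median(L[k][:,2])),1) if k.any() else None))
    bl=(f["depth"]>0)&(H>100)&(H<125)&(S>120)&(abs(L[...,2]-25)<7)&(abs(L[...,0])<36)&(abs(L[...,1])<68)
    bl=cv2.erode(bl.astype(np.uint8),np.ones((2,2)))>0
    gr=(f["depth"]>0)&(S<90)&(V<130)&(fn(f)[...,2]<.03)&(abs(L[...,1])<100)&(abs(L[...,0])<90)
    print(n,o,"blue",bl.sum(),np.round(np.median(L[bl],0),1) if bl.any() else "","plate z world",gr.sum(),np.round(np.median(fn(f)[gr][:,2])*1000,1) if gr.any() else "")
for n in("w12","w13","w14","w20"): an(dict(np.load(n+".npz")),wcloud,n)
for cam in("scene","side"): an(grab_frame(cam),cloud,cam)
E
python3 cmp.py
```

```text
w12 [('-y end', 447, 59.9), ('-x lo', 323, 59.7), ('-x hi', 343, 59.8), ('+x lo', 290, 60.0), ('+x hi', 340, 60.1), ('+y', 808, 59.9)] blue 817 [-18.1  57.5  19.6] plate z world 439 9.8
w13 [('-y end', 0, None), ('-x lo', 66, 59.6), ('-x hi', 605, 59.6), ('+x lo', 51, 60.1), ('+x hi', 612, 60.0), ('+y', 1476, 59.9)] blue 1874 [-6.7 56.  19.6] plate z world 518 10.4
w14 [('-y end', 37, 59.9), ('-x lo', 58, 59.7), ('-x hi', 625, 59.7), ('+x lo', 15, 60.1), ('+x hi', 632, 60.0), ('+y', 1757, 59.9)] blue 2243 [-3.9 54.9 19.6] plate z world 1216 10.9
w20 [('-y end', 312, 61.7), ('-x lo', 222, 61.3), ('-x hi', 219, 60.7), ('+x lo', 223, 61.1), ('+x hi', 218, 60.7), ('+y', 193, 60.4)] blue 471 [-27.1 -11.6  19.6] plate z world 214 9.4
scene [('-y end', 16, 65.6), ('-x lo', 0, None), ('-x hi', 0, None), ('+x lo', 9, 63.8), ('+x hi', 6, 63.7), ('+y', 2, 61.2)] blue 41 [ 32.2 -60.4  21.8] plate z world 198 11.4
side [('-y end', 2, 61.5), ('-x lo', 0, None), ('-x hi', 2, 59.9), ('+x lo', 11, 60.6), ('+x hi', 9, 62.3), ('+y', 3, 61.4)] blue 14 [16.8 60.  20.8] plate z world 1256 11.6
```

```bash
cat > rz.py <<'E'
from w import *
c=np.load("crad.npz");B,O=c["B"],c["O"]
for n in("w2","w12","w20"):
    f=dict(np.load(n+".npz"));L=(wcloud(f)-O)@B*1000;H,S,V=np.moveaxis(cv2.cvtColor(f["pixels"],cv2.COLOR_RGB2HSV),-1,0);ok=f["depth"]>0
    Y=ok&(H>18)&(H<35)&(S>110)&(abs(L[...,2]-25)<5)
    o=[]
    for nm,k in(("-x -y",(L[...,0]<-23)&(L[...,1]<-20)),("-x mid",(L[...,0]<-23)&(abs(L[...,1])<20)),("-x +y",(L[...,0]<-23)&(L[...,1]>20)),("+x -y",(L[...,0]>23)&(L[...,1]<-20)),("+x +y",(L[...,0]>23)&(L[...,1]>20)),("-y",(L[...,1]<-53)),("+y",(L[...,1]>53))):
        k=k&Y&(abs(L[...,0])<30)&(abs(L[...,1])<60);o.append((nm,int(k.sum()),np.round(np.percentile(L[k][:,2],[50,90]),1).tolist() if k.sum()>3 else None))
    P=L[ok&(H>95)&(H<130)&(S<110)&(abs(L[...,1])<110)&(abs(L[...,0])<110)] 
    print(n,o)
    W=wcloud(f);bl=ok&(H>100)&(H<125)&(S>120)&(abs(L[...,2]-19.6)<2.5)
    for a,b in((-70,-30),(-30,30),(30,70)):
        k=bl&(L[...,1]>a)&(L[...,1]<b)&(abs(L[...,0])<36);print("  blue",a,k.sum(),np.median(L[k][:,2]) if k.any() else "")
    # wood plane z at spots (camera tilt check)
    g=ok&(abs(W[...,2])<.012)&(H<20)&(S>80)
    A=W[g];A=A[(abs(A[:,0]-.5)<.25)&(abs(A[:,1]-.1)<.25)];X=np.c_[A[:,:2]-[.55,.13],np.ones(len(A))];print("  wood plane (slope x,y, z0 mm)",np.round(np.linalg.lstsq(X,A[:,2]*1000,rcond=None)[0],2))
E
python3 rz.py
```

```text
w2 [('-x -y', 172, [25.3, 26.5]), ('-x mid', 237, [24.9, 26.7]), ('-x +y', 178, [25.2, 26.6]), ('+x -y', 110, [25.9, 26.9]), ('+x +y', 113, [25.9, 26.8]), ('-y', 186, [25.9, 27.1]), ('+y', 187, [25.6, 26.8])]
  blue -70 481 19.824774022770264
  blue -30 398 19.618247577838158
  blue 30 510 19.663429277344637
  wood plane (slope x,y, z0 mm) [-1.   -0.4  -0.77]
w12 [('-x -y', 168, [25.7, 26.8]), ('-x mid', 232, [25.7, 26.9]), ('-x +y', 177, [25.9, 27.0]), ('+x -y', 133, [25.7, 26.7]), ('+x +y', 170, [25.8, 26.8]), ('-y', 0, None), ('+y', 254, [25.7, 27.0])]
  blue -70 190 19.595648200665273
  blue -30 165 19.715004591338975
  blue 30 791 19.587386615961574
  wood plane (slope x,y, z0 mm) [-0.89 -0.48 -0.82]
w20 [('-x -y', 126, [25.6, 26.8]), ('-x mid', 175, [25.6, 26.9]), ('-x +y', 138, [25.6, 26.7]), ('+x -y', 92, [26.0, 27.2]), ('+x +y', 95, [26.0, 27.1]), ('-y', 168, [25.6, 26.9]), ('+y', 0, None)]
  blue -70 382 19.650690232830836
  blue -30 248 19.63419114360361
  blue 30 320 19.53977777514751
  wood plane (slope x,y, z0 mm) [-1.1  -0.26 -0.9 ]
```

The nest reads level. The block is about 1.1 mm up at its centre with 0.015 rad tilt, stable and within the 2.2 mm and 0.06 rad limits, and the lever is shut at about 0.02 rad. Handing in.

```bash
python3 -c "
from workcell import bot
print(bot.job_done())"
```

```text
the job is handed in; nothing more can be done
None
```

I seated the brass block from the green mat in the nest, shut the red lever over it and handed the job in at about 32 s. The block sits about 1.1 mm up at its centre (limit 2.2 mm), the lever reads about 0.02 rad, and the hand-in gave no verdict.

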